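# Put the lift-off stage back on its kinematic seats under the dial gauge

### The arm

A 6-joint arm with a two-finger parallel gripper is mounted at the origin on a cart in front of the work surface, level with it; the furniture and walls round the work are solid. World frame = base frame: x ahead of the robot, y to its left, z up, the work surface at z = 0. Lengths are in mm, angles in rad, forces in N, time in s.
With the tool pointing down it reaches from about 375 to 925 mm from the base axis. Payload 5.7 kg.
Tool frame: the origin (TCP) lies midway between the tips of the shut fingers; the grasp point (between the pads) lies 19 mm behind it (arm.grip_depth is the distance from the TCP to the grasp point, in mm); z points along the fingers, y is the direction in which the jaws open and shut (so a half turn about z gives the same grasp; the last joint's range is limited). The gripper opens to 85 mm and grips with 20 to 120 N. Pads are 22 mm wide; open, the fingers measure 114 mm over their backs; the gripper's body (76 mm by 85 mm) begins 54 mm behind the grasp point. The pads swing forward as they close: fully open they stand 13 mm farther back than shut.
Start: joints at [1.159, 0.359, 1.51, -0, 1.272, -0.115], TCP at [175.47, 573.736, 231.267] pointing down, gripper open.
Joint ranges: [-2.97, 2.97], [-1.01, 2.36], [0.21, 2.38], [-0.96, 4.11], [0.2, 2.71], [-2.98, 2.98]. Speed limits (rad/s): [2.39, 2.39, 3.14, 3.14, 3.14, 3.14].

### API

Orientations are given as a unit quaternion [x, y, z, w].
In Python, from workcell import arm, optics gives the robot as it stands.
- The arm moves only by the tool jog_arm, never from a script. Its argument "series" is a list that holds one entry, the list of rows, each a list of 7 numbers: the shift along the tool's x, y, z in mm, then the turn, a rotation vector about the tool's x, y, z in degrees, then the opening, from 0 (shut) to 1 (fully open). In form: [[[x, y, z, rx, ry, rz, gripper], ...]]. A call has 1 to 5 rows; each row is the pose to reach, as a shift and turn from the pose measured when the call began, along the tool's axes at that moment; what a row does not reach only later rows make up. A row lasts 1/10 s, in which the tool goes at most 50 mm and 8.59 degrees, less where a joint would pass 70% of its speed; a pose out of reach is approached as far as the arm can. A call with a gripper value outside its range is refused whole. The fingers move at their own pace and stop on an object; the grip force is fixed at half the most. Time passes only in rows, so rows that repeat a pose let the fingers close. It gives the time, the measured TCP pose, the force and the opening at its end, in the units of the state.
- arm.get_obs(): the state, without advancing time (a new reading comes with each control period).
- optics.grab_frame(name): name is "side" or "top" or "wrist"; returns a dict with "pixels" (480x640x3 uint8, red, green, blue), "range_z" (480x640 float32, mm along the optical axis (not along the pixel's ray), 0 where there is no reading), "fx", "fy", "cx", "cy" (pixels), "cam_to_world" (4x4, takes a point from camera to world coordinates); the wrist camera has in their place "T_tool_cam" (4x4, takes a point from camera to tool coordinates, whose origin is the TCP and whose axes are the flange's). Camera axes: x right, y down, z forward; pixel columns grow to the right and rows downward; lengths in mm; the calibration is good to about 2 mm. A picture is of the moment at which its call begins: read the wrist's pose just before it.
- arm.sign_off(): hands the job in, once; it reports no verdict.
The state is a dict: "clock": time; "joint_positions": joint angles; "joint_vel": joint speeds; "joint_efforts": joint torques, N m; "eef_pos": TCP position; "ee_rot": TCP orientation; "ft_force": force on the tool from outside, world axes, zero at the start; "wrist_torque": the same for the moment, N m; "grip_width": finger opening in mm.
Only numpy, scipy, OpenCV 4.12 (cv2) and the standard library are available. Lean on these libraries where they do the work, as an engineer would, in place of code of your own. Each camera call takes 0.05 s, during which the arm holds its last target. There are 200 camera calls.

### The job

Take the aluminium stage plate off its sloping wooden rest and put it back on the dial gauge stand, grip rib towards the front, so that its three ball feet sit fully home in the cone, in the groove and on the flat seat. Bring it in under the gauge without bumping the gauge or its bar, let it down gently, let go of it, and leave the other things on the bench where they are.

Things in the scene. Friction and masses are not known exactly. Their poses are not given: they have to be found in the camera images.
- stage: Loose aluminium plate 130 (x) x 100 (y) x 10 mm on three 16 mm steel ball feet, 0.4 to 0.65 kg. Origin under the plate's centre, level with the bottoms of the balls; plate from z = 14 to 24 mm; front is -x; centre of mass near x = -5 mm. Starts on the sloping rest: its z axis leans 35 degrees towards the rest's front, its two front balls against the lip. The polished balls slide easily.
- rib (a point): The stage's grip rib: a flat upright fin on the plate, 10 mm thick (y), x = -60 to -20, z = 24 to 69 mm in the stage's frame. This point is its middle, 26 mm above the plate: stage (-40, 0, 50) mm, axes as the stage. Pinch it across its thickness; a tool can lean along the rib at any angle that keeps the fingertips off the plate.
- foot_cone (a point): Centre of the stage's front left ball foot: stage (-45, +38, 8) mm. It belongs in the cone.
- foot_groove (a point): Centre of the stage's front right ball foot: stage (-45, -38, 8) mm. It belongs in the groove.
- foot_flat (a point): Centre of the stage's rear ball foot: stage (+48, 0, 8) mm. It belongs on the flat.
- gauge_stand: Fixed gauge stand; origin on the bench under the middle of the seated stage; front is -x, turned up to 12 degrees. Cast base x = -75 to +125, y = -70 to +70, top at z = 24 mm, steel seats on it; column 26 mm in diameter, 314 mm high at x = +100, with a side knob to y = -46 at z = 262 mm. The fully seated stage has the stand's axes and its origin at (0, 0, 27.3) mm of the stand.
- seat_cone (a point): Where a ball foot's centre lies when fully home in the cone: stand (-45, +38, 35.3) mm. 90 degree cone, mouth 20 mm wide, in a round steel insert 30 mm wide with its top at z = 34 mm.
- seat_groove (a point): The same for the 90 degree vee groove along y: stand (-45, -38, 35.3) mm. It is 20 mm wide at its top and 34 mm long, in a steel block with its top at z = 34 mm.
- seat_flat (a point): The same for the flat round seat, 28 mm wide: stand (+48, 0, 35.3) mm; the flat itself is at z = 27.3 mm.
- dial_gauge: Fixed dial gauge and its bar, frame as the stand; do not bump. Level bar, 15 mm thick, z = 262, y = 0, from the column forward to x = -66 mm (end cap 19 mm). On it at x = 0 the dial: 60 mm wide, x = -17 to +10, z = 156 to 216; its spindle (x = y = 0) ends at z = 111. A gripper upright on the rib hits the bar; one leaning back 25 to 45 degrees, body towards the stand's front, fits.
- wooden_rest: Fixed wooden rest, 120 mm wide (y), origin on the bench. Board sloping 35 degrees, low at the front (-x, turned up to 12 degrees), 134 mm long; its upper surface passes through (0, 0, 62) mm. Whole rest: x = -60 to +65, z = 0 to 104 mm. A lip stands 12 mm above the board at its low end. Bench room for putting something down lies to the right front: world x 385 to 540, y -250 to 0 mm, but for one bystander.
- oil_can: Bystander: copper oil can, origin on the bench under its axis; body 64 mm in diameter and 58 mm high, 12 mm thick spout up to 125 mm.
- vee_block: Bystander: steel vee block 57 x 51 x 34 mm high, origin under its centre.
- glue_bottle: Bystander: brown bottle 36 mm in diameter, 75 mm high, origin under its axis.
Things that resemble listed ones, but are neither listed nor needed, are in the scene too. Of the things that look like the stage, the larger one is meant.

How it is judged (in metres and radians):
On the way:
1. The stage is lifted clear of the wooden rest (distance between stage and wooden_rest above 0.13 m), for 0.2 s.
At the end, for the whole second after the job is handed in: The centre of each of the three ball feet is within 2.5 mm of its place in its seat (front left in the cone, front right in the groove, rear on the flat), and the stage is released and at rest (distance between foot_cone and seat_cone below 0.0025 m and distance between foot_groove and seat_groove below 0.0025 m and distance between foot_flat and seat_flat below 0.0025 m and linear speed of stage below 0.01 m/s and angular speed of stage below 0.05 rad/s); the robot touches nothing.
It fails at once if the dial gauge or its bar is bumped (over 3 N) (contact force between dial_gauge and anything else above 3 N).
It fails at once if the stage strikes or is pressed on the stand with more than 50 N (contact force between stage and gauge_stand above 50 N).
It fails at once if the stage is dropped onto its seats (faster than 0.3 m/s within 20 mm of home) (distance between foot_flat and seat_flat below 0.02 m and linear speed of stage above 0.3 m/s).
It fails at once if the oil can, the vee block or the glue bottle is shifted by more than 20 mm (distance of any of oil_can, vee_block, glue_bottle from where it was at the start of the episode above 0.02 m).
It also fails if it takes over 72 s, if anything falls off the work surface, if the arm or the gripper's body presses on something with over 40 N, if the wrist force passes 120 N, or if a joint passes its speed limit or range.

## Working session

There is one attempt and no reset: what is moved stays moved. The work goes in short steps, Python scripts to look and compute and a tool call to move; the robot and the scene stay as the last step left them, time stands still between calls to the robot, and variables do not carry over. Pictures are saved under pics/ and viewed, about 8 in all and at most 12, crops included, and the job is handed in when it is done.

Besides the shell and the picture viewer there is one more tool, called after "Call:" as name([rows], argument=value, ...), one row to a line, values as JSON. jog_arm: Moves the arm, as the interface text tells. Its arguments: {"type":"object","properties":{"series":{"type":"array","items":{"type":"array","items":{"type":"array","items":{"type":"number"}}}}},"required":["series"]}

```bash
ls; mkdir -p pics; python3 - <<'E'
from workcell import arm, optics
import cv2,numpy as np
o=arm.get_obs();print(o)
ims=[]
for n in("side","top"):
    f=optics.grab_frame(n);np.savez(f"{n}0.npz",**f)
    cv2.imwrite(f"pics/{n}0.png",f["pixels"][...,::-1]);print(n,f["fx"],f["cx"],f["cy"],np.round(f["cam_to_world"],3).tolist())
E
```

```text
pics
{'clock': 0.0, 'joint_positions': array([ 1.15889988e+00,  3.59546395e-01,  1.51145706e+00,  1.20252164e-05,
        1.27249420e+00, -1.15126236e-01]), 'joint_vel': array([ 0.00107839, -0.00095084,  0.00223285, -0.00061981, -0.00129611,
        0.00071481]), 'joint_efforts': array([-1.77820248e-04, -5.27608323e+01, -2.78619719e+01, -1.42346598e-04,
        1.30999123e-02,  1.52504595e-05]), 'eef_pos': array([175.19899944, 573.12706968, 230.41957256]), 'ee_rot': array([ 1.47842861e-01,  9.89010405e-01, -9.18124489e-04, -2.53646924e-04]), 'ft_force': array([-0.98195845, -0.76213294, -0.25448148]), 'wrist_torque': array([ 0.02599435,  0.00362516, -0.00840545]), 'grip_width': 85.29024085005209}
side 557.5290753608223 313.26715554614475 226.85801658697244 [[0.854, -0.244, 0.459, -97.699], [-0.52, -0.437, 0.734, -1040.311], [0.022, -0.866, -0.5, 853.699], [0.0, 0.0, 0.0, 1.0]]
top 484.84646384735834 327.55234074236154 236.9278795247119 [[0.008, -0.993, 0.121, 470.238], [-1.0, -0.009, -0.009, 96.009], [0.01, -0.121, -0.993, 1248.255], [0.0, 0.0, 0.0, 1.0]]
```

View pics/top0.png

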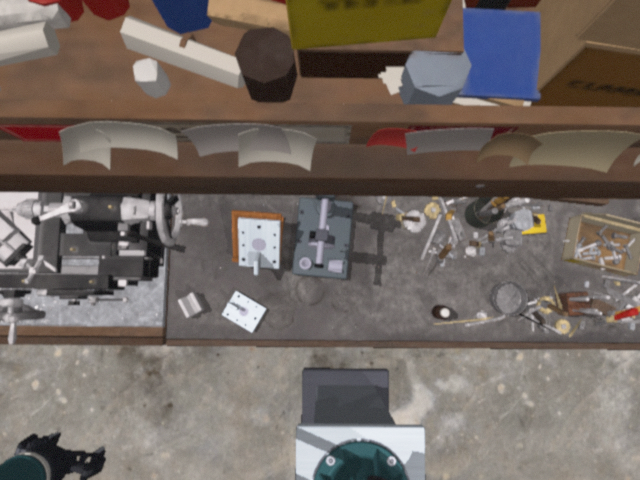

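View pics/side0.png

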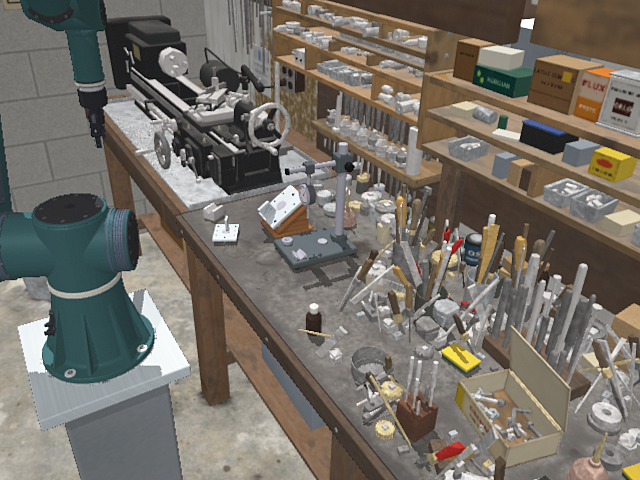

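```bash
cat > h.py <<'E'
import numpy as np,cv2
from scipy.spatial.transform import Rotation as R
def T(o):
    M=np.eye(4);M[:3,:3]=R.from_quat(o["ee_rot"]).as_matrix();M[:3,3]=o["eef_pos"];return M
def cloud(f,M):
    z=f["range_z"];v,u=np.mgrid[:480,:640]
    P=np.stack([(u-f["cx"])/f["fx"]*z,(v-f["cy"])/f["fy"]*z,z],-1)@M[:3,:3].T+M[:3,3]
    P[z<=0]=np.nan;return P
E
python3 - <<'E'
from h import *
f=np.load("top0.npz");P=cloud(f,f["cam_to_world"])
for u,v in[(258,243),(240,225),(258,260),(245,262),(275,225),(240,213),(323,237),(336,266),(305,263),(300,245),(322,205),(308,290),(190,304),(243,311),(443,312),(415,220),(490,210)]:print(u,v,np.round(P[v,u]))
im=f["pixels"][180:345,160:380,::-1];cv2.imwrite("pics/topc.png",cv2.resize(im,None,fx=3.6,fy=3.6,interpolation=cv2.INTER_CUBIC))
f=np.load("side0.npz");P=cloud(f,f["cam_to_world"])
im=f["pixels"][130:290,180:380,::-1];cv2.imwrite("pics/sidec.png",cv2.resize(im,None,fx=3.7,fy=3.7,interpolation=cv2.INTER_CUBIC))
E
```

```text
258 243 [596. 254.  83.]
240 225 [635. 294. 110.]
258 260 [553. 251.  98.]
245 262 [552. 289.  52.]
275 225 [635. 210. 114.]
240 213 [665. 296. 102.]
323 237 [588.  97. 278.]
336 266 [545.  63.  23.]
305 263 [552. 142.  26.]
300 245 [598. 155.  20.]
322 205 [655.  99. 268.]
308 290 [485. 134.   2.]
190 304 [447. 428.  19.]
243 311 [431. 296.  18.]
443 312 [ 434. -193.   73.]
415 220 [ 650. -121.  114.]
490 210 [ 668. -283.  162.]
```

View pics/topc.png

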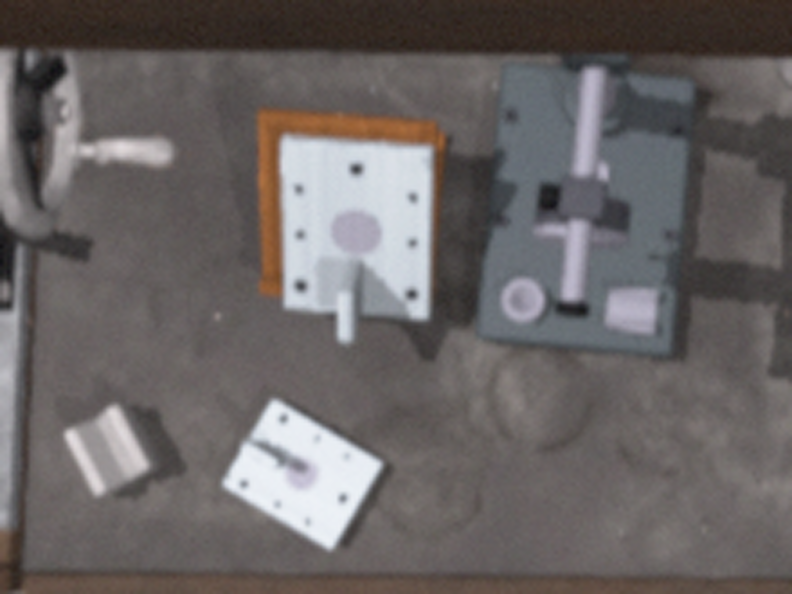

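View pics/sidec.png

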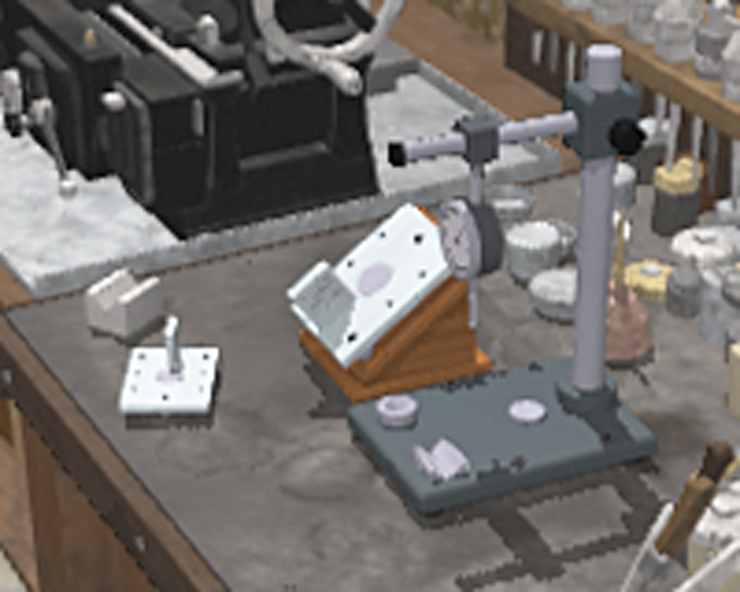

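```bash
cat >> h.py <<'E'
def fitstage(P,c=(600,252),r=95):
    """plate top: plane tilted, then rectangle. returns stage 4x4, using P (N,3)"""
    P=P.reshape(-1,3);P=P[np.isfinite(P).all(1)]
    P=P[(np.hypot(P[:,0]-c[0],P[:,1]-c[1])<r)&(P[:,2]>15)]
    n=np.array([-np.sin(np.radians(35)),0,np.cos(np.radians(35))])
    h=np.histogram(P@n,np.arange(-700,700,3));d=h[1][h[0].argmax()]+1.5;tol=8
    for _ in range(8):
        Q=P[abs(P@n-d)<tol];m=Q.mean(0);n=np.linalg.svd(Q-m,full_matrices=False)[2][2];n*=np.sign(n[2]);d=m@n;tol=max(3,tol-1)
    x=np.array([1,0,0])-n*n[0];x/=np.linalg.norm(x);y=np.cross(n,x)
    q=np.stack([(Q-m)@x,(Q-m)@y],1).astype(np.float32)
    rc=cv2.minAreaRect(q);a=rc[2];w=rc[1]
    if a>45:a-=90;w=w[::-1]
    c2=m+x*rc[0][0]+y*rc[0][1];a=np.radians(a)
    X=x*np.cos(a)+y*np.sin(a)
    M=np.eye(4);M[:3,:3]=np.stack([X,np.cross(n,X),n],1);M[:3,3]=c2-24*n
    return M,w,len(Q),np.degrees(np.arccos(n[2]))
E
python3 - <<'E'
from h import *
for c in("top","side"):
    f=np.load(c+"0.npz");P=cloud(f,f["cam_to_world"])
    M,w,n,t=fitstage(P);print(c,np.round(M,3).tolist(),w,n,t,"rib",M@[-40,0,50,1])
    Q=P.reshape(-1,3);
    b=Q[(abs(Q[:,2]-24)<4)&(abs(Q[:,0]-610)<150)&(abs(Q[:,1]-98)<95)]
    print("base",cv2.minAreaRect(b[:,:2].astype(np.float32)),b[:,2].mean(),len(b))
    b=Q[(Q[:,2]>254)&(Q[:,2]<280)&(abs(Q[:,0]-600)<150)&(abs(Q[:,1]-98)<60)]
    print("bar",cv2.fitLine(b[:,:2].astype(np.float32),2,0,.01,.01).ravel(),b[:,0].min(),b[:,2].max())
    b=Q[(Q[:,2]>80)&(Q[:,2]<240)&(abs(Q[:,0]-695)<35)&(abs(Q[:,1]-98)<40)]
    print("col",np.median(b,0),b.min(0) if len(b) else 0,len(b))
from workcell import optics,arm
f=optics.grab_frame("wrist");print(f["fx"],f["cx"],f["cy"],f["T_tool_cam"].round(3).tolist())
E
```

```text
top [[0.858, -0.002, -0.514, 631.015], [0.007, 1.0, 0.008, 250.951], [0.514, -0.011, 0.858, 808.809], [0.0, 0.0, 0.0, 1.0]] (44.98187255859375, 184.51634216308594) 4331 30.947258883240984 rib [570.99889565 251.05581399 831.12516647   1.        ]
base ((619.3335571289062, 98.16864776611328), (139.73202514648438, 199.47044372558594), 85.1752700805664) 24.010579769409585 2679
bar [ 9.9591833e-01 -9.0258621e-02  6.0133435e+02  1.0076651e+02] 528.0855080315446 279.9364681945443
col [685.09503379  83.52643148 127.8278256 ] [682.63209656  80.62601618  82.10316739] 19
side [[0.814, 0.056, -0.577, 609.787], [-0.043, 0.998, 0.037, 248.715], [0.579, -0.006, 0.816, 61.612], [0.0, 0.0, 0.0, 1.0]] (129.8975372314453, 105.47881317138672) 581 35.35487694204439 rib [548.3355075  252.28694013  79.24680241   1.        ]
base ((619.2608032226562, 95.27244567871094), (147.28048706054688, 199.75991821289062), 86.22061920166016) 24.030579048025746 1517
bar [ 9.7289169e-01 -2.3126130e-01  6.2922363e+02  8.4422951e+01] 527.4139194755047 279.68901056823495
col [689.566143    82.39778119 161.81098724] [675.89147997  71.87616907  80.45282346] 468
373.364085838354 319.82328476309476 236.91507082413656 [[0.001, -0.96, -0.28, 72.112], [1.0, 0.001, -0.0, 0.801], [0.0, -0.28, 0.96, -142.838], [0.0, 0.0, 0.0, 1.0]]
```

```bash
cat >> h.py <<'E'
def toolM(yaw,lean,pos):
    "yaw deg about Z, lean deg (body towards -x of the yawed frame), TCP pos"
    Ry=R.from_euler('ZY',[yaw,-lean],degrees=True).as_matrix()  # stage-like frame whose -z is tool z
    M=np.eye(4);M[:3,:3]=Ry@np.diag([-1,1,-1.]);M[:3,3]=pos;return M
def row(o,M):
    D=np.linalg.inv(T(o))@M;return np.round(np.r_[D[:3,3],R.from_matrix(D[:3,:3]).as_rotvec(degrees=True)],1).tolist()
E
sed -i 's/(P\[:,2\]>15)\]/(P[:,2]>15)\&(P[:,2]<160)]/' h.py
python3 - <<'E'
from h import *
f=np.load("top0.npz");P=cloud(f,f["cam_to_world"])
M,w,n,t=fitstage(P);print(np.round(M,3).tolist(),w,n,t,"rib",M@[-40,0,50,1])
Q=P.reshape(-1,3);b=Q[(abs(Q[:,0]-431)<60)&(abs(Q[:,1]-296)<60)];print("decoy top",np.nanmax(b[:,2]))
f=np.load("side0.npz");Q=cloud(f,f["cam_to_world"]).reshape(-1,3);b=Q[(abs(Q[:,0]-431)<60)&(abs(Q[:,1]-296)<60)];print("decoy top",b[np.nanargmax(b[:,2])])
from workcell import arm
o=arm.get_obs();print(T(o)[:3,2]);print(row(o,toolM(-3,30,[420,252,300])))
E
```

```text
[[0.817, 0.053, -0.574, 608.91], [-0.038, 0.999, 0.039, 251.521], [0.575, -0.01, 0.818, 62.617], [0.0, 0.0, 0.0, 1.0]] (131.9073486328125, 99.7039794921875) 1617 35.13884495298062 rib [547.51992177 254.97260272  80.48609785   1.        ]
decoy top 51.63702393494464
decoy top [439.1369044  307.52780306  48.50593893]
[-5.59778759e-04 -1.29585493e-03 -9.99999004e-01]
[-328.0, -235.8, -69.1, -3.7, -29.9, -13.7]
```

Call:
jog_arm([
  [[-328, -236, -69, -3.7, -29.9, -13.7, 1], [-328, -236, -69, -3.7, -29.9, -13.7, 1], [-328, -236, -69, -3.7, -29.9, -13.7, 1], [-328, -236, -69, -3.7, -29.9, -13.7, 1], [-328, -236, -69, -3.7, -29.9, -13.7, 1]],
])

```text
clock: 0.65
eef_pos: [322.3, 375.1, 271.4]
ee_rot: [0.021, 0.966, -0.009, 0.259]
ft_force: [0.1, -0.0, 0.4]
grip_width: 85.1
```

```bash
python3 - <<'E'
from h import *
from workcell import arm
o=arm.get_obs();print(o["joint_positions"].round(3),o["eef_pos"].round(1),T(o)[:3,2]);print(row(o,toolM(-3,30,[420,252,300])))
E
```

```text
[ 1.063  0.089  1.907 -0.574  0.98  -0.178] [322.3 375.1 271.4] [ 0.50049364 -0.02810825 -0.86528379]
[-103.2, -118.7, 27.6, -0.1, 0.1, 0.5]
```

Call:
jog_arm([
  [[-103, -119, 28, 0, 0, 0.5, 1], [-103, -119, 28, 0, 0, 0.5, 1], [-103, -119, 28, 0, 0, 0.5, 1], [-103, -119, 28, 0, 0, 0.5, 1], [-103, -119, 28, 0, 0, 0.5, 1]],
])

```text
clock: 1.15
eef_pos: [421.0, 249.6, 300.0]
ee_rot: [0.028, 0.965, -0.008, 0.26]
ft_force: [-0.4, -0.4, -0.1]
grip_width: 85.3
```

```bash
cat > fk.py <<'E'
from h import *
from scipy.optimize import least_squares
J=np.array([[1.15889988,.359546395,1.51145706,0,1.27249420,-.115126],[1.063,.089,1.907,-.574,.98,-.178]])
def fk(q,p):
    a1,d1,a2,b,a3,L=p
    E=lambda ax,a:R.from_euler(ax,a)
    R1=E('z',q[0]);R2=R1*E('y',q[1]);R3=R2*E('y',q[2]);R4=R3*E('z',q[3]);R5=R4*E('y',q[4]);R6=R5*E('z',q[5])
    pos=R1.apply([a1,0,d1])+R2.apply([0,0,a2])+R3.apply([b,0,a3])+R5.apply([0,0,L])
    return pos,R6
E
python3 - <<'E'
from fk import *
from workcell import arm,optics
o=arm.get_obs();q=o["joint_positions"];print(q.round(4).tolist(),o["eef_pos"].round(1))
print(fk(q,[0]*6)[1].as_matrix().round(3),'\n',T(o).round(3))
f=optics.grab_frame("wrist");np.savez("w1.npz",M=T(o)@f["T_tool_cam"],**f);cv2.imwrite("pics/w1.png",f["pixels"][...,::-1])
Js=[J[0],[1.063,.089,1.907,-.574,.98,-.178],q];Ps=[[175.2,573.13,230.42],[322.3,375.1,271.4],o["eef_pos"]]
r=least_squares(lambda p:np.concatenate([fk(j,p)[0]-P for j,P in zip(Js,Ps)]),[0,400,400,0,400,200]);print(r.x,r.fun.round(1))
E
```

```text
[0.641, -0.0405, 1.963, -0.4442, 0.8524, -0.6393] [421.  249.6 300. ]
[[-0.058 -0.864  0.501]
 [-0.998  0.049 -0.03 ]
 [ 0.001 -0.502 -0.865]] 
 [[-8.64000e-01  5.80000e-02  5.01000e-01  4.20950e+02]
 [ 4.90000e-02  9.98000e-01 -3.00000e-02  2.49577e+02]
 [-5.02000e-01 -1.00000e-03 -8.65000e-01  2.99993e+02]
 [ 0.00000e+00  0.00000e+00  0.00000e+00  1.00000e+00]]
[295.00593664 330.62705212 445.19882006 247.97799959 228.58991129
 204.69891135] [ 63.5 -26.7   7.8  -5.6   4.3   5.4   7.1 -12.8 -13.1]
```

View pics/w1.png

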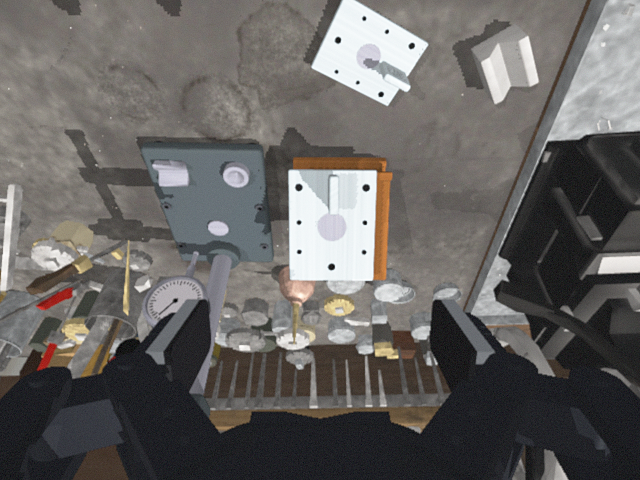

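```bash
cat > fk.py <<'E'
from h import *
from scipy.optimize import least_squares
D=[([1.15889988,.359546395,1.51145706,0,1.27249420,-.115126],[175.2,573.13,230.42]),([1.063,.089,1.907,-.574,.98,-.178],[322.3,375.1,271.4]),([0.641, -0.0405, 1.963, -0.4442, 0.8524, -0.6393],[420.95,249.58,300])]
def fk(q,p):
    a1,d1,e,a2,b,a3,L,g=p
    E=lambda ax,a:R.from_euler(ax,a)
    R1=E('z',q[0]);R2=R1*E('y',q[1]);R3=R2*E('y',q[2]);R4=R3*E('z',q[3]);R5=R4*E('y',q[4]);R6=R5*E('z',q[5]+np.pi/2)
    return R1.apply([a1,e,d1])+R2.apply([0,0,a2])+R3.apply([b,0,a3])+R4.apply([0,g,0])+R5.apply([0,0,L]),R6
def fit():return least_squares(lambda p:np.concatenate([(fk(j,p)[0]-P) for j,P in D]+[np.array(p-[0,300,70,400,0,400,200,0])*.003]),[0,400,0,400,0,400,200,0])
E
python3 - <<'E'
from fk import *
r=fit();print(r.x.round(1),r.fun.round(1))
f=np.load("w1.npz");P=cloud(f,f["M"])
M,w,n,t=fitstage(P);print(np.round(M,3).tolist(),w,n,t,"rib",M@[-40,0,50,1])
Q=P.reshape(-1,3)
b=Q[(abs(Q[:,2]-24)<4)&(abs(Q[:,0]-610)<150)&(abs(Q[:,1]-98)<95)]
print("base",cv2.minAreaRect(b[:,:2].astype(np.float32)),b[:,2].mean(),len(b))
for u,v in[(235,175),(217,228),(172,173),(228,176)]:print(P[v,u].round(1))
E
```

```text
[-4.100e+00  2.714e+02  6.920e+01  6.109e+02  1.153e+02  4.389e+02
  3.729e+02 -3.000e-01] [-0.  -0.   0.  -0.   0.   0.   0.  -0.  -0.  -0.  -0.1 -0.   0.6  0.3
  0.1  0.5 -0. ]
[[0.818, 0.063, -0.572, 605.336], [-0.051, 0.998, 0.036, 252.911], [0.573, -0.001, 0.819, 61.12], [0.0, 0.0, 0.0, 1.0]] (130.04200744628906, 100.10076904296875) 9085 34.97749498248798 rib [544.02026532 256.78224369  79.15897253   1.        ]
base ((636.0379638671875, 108.911376953125), (161.24984741210938, 238.7273712158203), 86.41605377197266) 23.405704025927797 10395
[553.  141.3  26.8]
[641.   96.5  25.9]
[546.2  66.9  26.4]
[550.3 134.3  31.9]
```

```bash
cat >> fk.py <<'E'
lo=np.array([-2.97,-1.01,.21,-.96,.2,-2.98]);hi=np.array([2.97,2.36,2.38,4.11,2.71,2.98])
PP=fit().x
def ik(M,q0=(.6,0,1.9,-.4,.8,-.6)):
    def e(q):
        p,r=fk(q,PP);return np.r_[p-M[:3,3],(R.from_matrix(M[:3,:3]).inv()*r).as_rotvec()*300]
    best=min((least_squares(e,np.clip(s,lo+.01,hi-.01),bounds=(lo,hi)) for s in (q0,(.3,.3,1.5,0,1,0),(.3,-.8,2.2,0,.4,0),(.3,.8,1.2,1.5,1,-2),(.3,.8,1.2,3,1,3))),key=lambda r:r.cost)
    return best.x.round(2).tolist(),round(np.sqrt(2*best.cost),1)
E
python3 - <<'E'
from fk import *
S=np.array([[0.818,0.063,-0.572,605.3],[-0.051,0.998,0.036,252.9],[0.573,-0.001,0.819,61.1],[0,0,0,1]])
def g(S,l,flip=0,h=55,back=0):
    l=np.radians(l);G=np.eye(4);z=np.array([np.sin(l),0,-np.cos(l)]);y=np.array([0,1.,0])*(-1 if flip else 1)
    G[:3,:3]=np.stack([np.cross(y,z),y,z],1);G[:3,3]=np.array([-38,0,h])+z*(19-back);return S@G
for fl in(0,1):
  for l in(25,30,35,0,-20,-35):
    print("rest",fl,l,ik(g(S,l,fl)),ik(g(S,l,fl,back=90))[1])
St=np.eye(4);St[:3,:3]=R.from_euler('z',-5,degrees=True).as_matrix();St[:3,3]=[594.5,101,27.3]
for fl in(0,1):
  for l in(25,30,35,40):
    B=St@np.array([[1,0,0,-110],[0,1,0,0],[0,0,1,15],[0,0,0,1]])
    print("stand",fl,l,ik(g(St,l,fl)),ik(g(B,l,fl)))
B=np.eye(4);B[:3,3]=[470,-70,0]
for fl in(0,1):
  for l in(30,35,40):print("bench",fl,l,ik(g(B,l,fl)))
E
```

```text
rest 0 25 ([0.67, 0.77, 2.26, 3.93, 0.96, 1.48], np.float64(0.0)) 0.8
rest 0 30 ([0.7, 0.85, 2.27, 3.91, 1.12, 1.55], np.float64(0.0)) 0.0
rest 0 35 ([0.72, 0.93, 2.28, 3.91, 1.27, 1.62], np.float64(0.0)) 0.0
rest 0 0 ([0.48, 0.47, 2.01, -0.96, 0.33, -0.16], np.float64(25.0)) 5.2
rest 0 -20 ([0.39, 0.48, 1.85, -0.21, 0.58, -0.95], np.float64(0.0)) 0.0
rest 0 -35 ([0.33, 0.55, 1.66, -0.0, 0.93, -1.18], np.float64(0.0)) 0.0
rest 1 25 ([0.67, 0.77, 2.26, 3.93, 0.96, -1.67], np.float64(0.0)) 0.8
rest 1 30 ([0.7, 0.85, 2.27, 3.91, 1.12, -1.59], np.float64(0.0)) 0.0
rest 1 35 ([0.72, 0.93, 2.28, 3.91, 1.27, -1.52], np.float64(0.0)) 0.0
rest 1 0 ([0.48, 0.47, 2.01, -0.96, 0.33, 2.98], np.float64(25.1)) 8.6
rest 1 -20 ([0.39, 0.48, 1.85, -0.21, 0.58, 2.19], np.float64(0.0)) 0.0
rest 1 -35 ([0.33, 0.55, 1.66, -0.0, 0.93, 1.96], np.float64(0.0)) 0.0
stand 0 25 ([0.12, 0.43, 2.08, -0.41, 0.22, -0.99], np.float64(0.0)) ([0.2, 0.31, 2.26, -0.68, 0.2, -0.64], np.float64(4.1))
stand 0 30 ([0.17, 0.44, 2.1, -0.92, 0.2, -0.43], np.float64(14.6)) ([0.23, 0.36, 2.37, 4.11, 0.2, 0.88], np.float64(9.2))

[... 457 characters left out ...]
96, 0.2, 2.81], np.float64(19.3))
stand 1 35 ([0.15, 0.48, 2.21, 3.91, 0.2, -2.13], np.float64(2.2)) ([0.25, 0.37, 2.38, 3.98, 0.26, -2.11], np.float64(6.0))
stand 1 40 ([0.16, 0.51, 2.26, 3.62, 0.35, -1.83], np.float64(0.0)) ([0.31, 0.39, 2.38, 4.01, 0.35, -2.08], np.float64(22.3))
bench 0 30 ([-0.51, 0.43, 2.38, 1.91, 0.25, 2.33], np.float64(19.3))
bench 0 35 ([-0.54, 0.44, 2.38, 1.96, 0.31, 2.25], np.float64(37.9))
bench 0 40 ([-0.58, 0.46, 2.38, 1.98, 0.37, 2.19], np.float64(56.1))
bench 1 30 ([-0.51, 0.43, 2.38, 1.91, 0.25, -0.81], np.float64(19.3))
bench 1 35 ([-0.54, 0.44, 2.38, 1.96, 0.31, -0.89], np.float64(37.9))
bench 1 40 ([-0.58, 0.46, 2.38, 1.98, 0.37, -0.95], np.float64(56.1))
```

```bash
cat >> fk.py <<'E'
def g(S,l,flip=1,h=55,back=0,gx=-38):
    l=np.radians(l);G=np.eye(4);z=np.array([np.sin(l),0,-np.cos(l)]);y=np.array([0,1.,0])*(-1 if flip else 1)
    G[:3,:3]=np.stack([np.cross(y,z),y,z],1);G[:3,3]=np.array([gx,0,h])+z*(19-back);return S@G
S=np.array([[0.818,0.063,-0.572,605.3],[-0.051,0.998,0.036,252.9],[0.573,-0.001,0.819,61.1],[0,0,0,1]])
St=np.eye(4);St[:3,:3]=R.from_euler('z',-5,degrees=True).as_matrix();St[:3,3]=[594.5,101,27.3]
def ikB(M,q0=(.4,.6,2.2,3.8,.5,-1.8)):
    def e(q):
        p,r=fk(q,PP);return np.r_[p-M[:3,3],(R.from_matrix(M[:3,:3]).inv()*r).as_rotvec()*300]
    b=least_squares(e,np.clip(q0,lo+.001,hi-.001),bounds=(lo,hi));return b.x,np.sqrt(2*b.cost)
def off(x,y,z,pitch=0,yaw=0):
    M=np.eye(4);M[:3,3]=[x,y,z];M[:3,:3]=R.from_euler('ZY',[yaw,-pitch],degrees=True).as_matrix();return M
E
python3 - <<'E'
from fk import *
for l in(35,38,40,42,45):
  print("lean",l,"rest",[round(ikB(g(S,l,back=b))[1],1) for b in(0,50,90)],ikB(g(S,l))[0].round(2))
  for z in(0,12,60,150,280):
    print("  z",z,[(x,round(ikB(g(St@off(x,0,z),l))[1],1)) for x in(0,-30,-60,-90,-120)], ikB(g(St@off(0,0,z),l))[0].round(2))
  print("  right",[(y,z,round(ikB(g(St@off(0,y,z),l))[1],1)) for y in(-70,-140,-160) for z in(15,150,290)])
E
```

```text
lean 35 rest [np.float64(0.0), np.float64(0.0), np.float64(0.0)] [ 0.72  0.93  2.28  3.91  1.27 -1.52]
  z 0 [(0, np.float64(2.2)), (-30, np.float64(0.0)), (-60, np.float64(0.0)), (-90, np.float64(0.0)), (-120, np.float64(14.3))] [ 0.15  0.48  2.21  3.91  0.2  -2.13]
  z 12 [(0, np.float64(6.1)), (-30, np.float64(0.7)), (-60, np.float64(0.0)), (-90, np.float64(0.0)), (-120, np.float64(11.6))] [ 0.16  0.45  2.21  4.01  0.2  -2.23]
  z 60 [(0, np.float64(23.3)), (-30, np.float64(18.8)), (-60, np.float64(14.7)), (-90, np.float64(11.3)), (-120, np.float64(17.1))] [ 0.17  0.37  2.22  4.11  0.2  -2.33]
  z 150 [(0, np.float64(61.7)), (-30, np.float64(59.2)), (-60, np.float64(57.1)), (-90, np.float64(55.9)), (-120, np.float64(63.7))] [ 0.16  0.22  2.25  4.11  0.2  -2.35]
  z 280 [(0, np.float64(120.4)), (-30, np.float64(120.3)), (-60, np.float64(120.9)), (-90, np.float64(122.2)), (-120, np.float64(127.8))] [ 0.16  0.04  2.26  4.11  0.2  -2.38]
  right [(-70, 15, np.float64(8.4)), (-70, 150, np.float64(62.9)), (-70, 290, np.float64(125.0)), (-140, 15, np.float64(4.3)), (-140, 150, np.float64
[... 4330 characters left out ...]
p.float64(17.7)), (-120, np.float64(34.3))] [ 0.18  0.39  2.28  3.71  0.35 -1.92]
  z 150 [(0, np.float64(17.0)), (-30, np.float64(16.0)), (-60, np.float64(16.1)), (-90, np.float64(17.7)), (-120, np.float64(36.8))] [ 0.16  0.19  2.25  4.11  0.2  -2.36]
  z 280 [(0, np.float64(75.3)), (-30, np.float64(75.9)), (-60, np.float64(77.3)), (-90, np.float64(79.5)), (-120, np.float64(86.9))] [ 0.16  0.01  2.25  4.11  0.2  -2.39]
  right [(-70, 15, np.float64(0.0)), (-70, 150, np.float64(22.3)), (-70, 290, np.float64(80.0)), (-140, 15, np.float64(3.5)), (-140, 150, np.float64(9.2)), (-140, 290, np.float64(88.5)), (-160, 15, np.float64(3.6)), (-160, 150, np.float64(2.3)), (-160, 290, np.float64(92.3))]
```

```bash
python3 - <<'E'
from fk import *
from scipy.spatial.transform import Slerp
l=38
print("cross",[(y,z,round(ikB(g(St@off(x,y,z),l))[1],1)) for y in(150,100,50,0,-60,-120) for x,z in((-60,40),(-75,50))])
print("fwd right",[(x,y,round(ikB(g(St@off(x,y,20),l))[1],1)) for x,y in((-60,-110),(-30,-110),(0,-110),(0,-60),(0,0))])
S1=S@off(0,0,25);S2=St@off(-70,150,55);print("S1",ikB(g(S1,l))[1])
sl=Slerp([0,1],R.from_matrix([S1[:3,:3],S2[:3,:3]]))
for t in np.linspace(0,1,6):
    M=np.eye(4);M[:3,:3]=sl(t).as_matrix();M[:3,3]=(1-t)*S1[:3,3]+t*S2[:3,3];q,e=ikB(g(M,l));print(t.round(1),q.round(2),round(e,1))
print("retreat",[(b,round(ikB(g(St,l,back=b))[1],1)) for b in(20,40,60,80)])
qA=np.array(D[-1][0])
for b in(60,90,120):
    qB,e=ikB(g(S,l,back=b));print(b,qB.round(3),e)
qB,e=ikB(g(S,l,back=90))
for t in np.linspace(0,1,9):
    q=qA+(qB-qA)*t;q[4]+=-.6*np.sin(np.pi*t)**.5;p,r=fk(q,PP);w=p-PP[6]*r.as_matrix()[:,2];print(q.round(2),p.round(),r.as_matrix()[:,2].round(2),"wrist",w.round())
E
```

```text
cross [(150, 40, np.float64(35.8)), (150, 50, np.float64(39.3)), (100, 40, np.float64(21.6)), (100, 50, np.float64(25.0)), (50, 40, np.float64(7.8)), (50, 50, np.float64(11.0)), (0, 40, np.float64(0.0)), (0, 50, np.float64(0.0)), (-60, 40, np.float64(0.0)), (-60, 50, np.float64(6.0)), (-120, 40, np.float64(7.2)), (-120, 50, np.float64(18.2))]
fwd right [(-60, -110, np.float64(11.6)), (-30, -110, np.float64(0.0)), (0, -110, np.float64(0.0)), (0, -60, np.float64(0.0)), (0, 0, np.float64(0.0))]
S1 3.4695374088082584e-13
0.0 [ 0.76  0.93  2.3   3.95  1.34 -1.5 ] 0.0
0.2 [ 0.75  0.79  2.3   3.97  1.12 -1.61] 0.0
0.4 [ 0.72  0.66  2.28  4.04  0.9  -1.75] 0.0
0.6 [ 0.67  0.55  2.26  4.11  0.69 -1.9 ] 6.6
0.8 [ 0.6   0.47  2.26  4.11  0.52 -1.98] 22.7
1.0 [ 0.52  0.42  2.25  4.11  0.36 -2.04] 40.9
retreat [(20, np.float64(0.0)), (40, np.float64(0.0)), (60, np.float64(0.0)), (80, np.float64(4.3))]
60 [ 0.868  0.967  2.346  4.038  1.379 -1.431] 2.5358262117557483e-13
90 [ 0.945  0.956  2.375  4.11   1.378 -1.409] 0.034598273530151456
120 [ 0.968  0.938  2.38   4.11   1.36  -1.412] 24.208579669
[... 188 characters left out ...]
43. 285. 560.]
[ 0.72  0.21  2.07  0.69  0.48 -0.83] [296. 496. 182.] [ 0.14  0.52 -0.84] wrist [243. 303. 497.]
[ 0.76  0.33  2.12  1.26  0.47 -0.93] [248. 551. 148.] [ 0.04  0.63 -0.77] wrist [234. 315. 437.]
[ 0.79  0.46  2.17  1.83  0.52 -1.02] [233. 588. 122.] [ 0.04  0.72 -0.69] wrist [218. 320. 381.]
[ 0.83  0.58  2.22  2.4   0.6  -1.12] [260. 600.  92.] [ 0.17  0.75 -0.64] wrist [197. 319. 329.]
[ 0.87  0.71  2.27  2.97  0.74 -1.22] [327. 561.  53.] [ 0.41  0.67 -0.62] wrist [173. 312. 284.]
[ 0.91  0.83  2.32  3.54  0.94 -1.31] [408. 444.  22.] [ 0.7   0.39 -0.6 ] wrist [146. 300. 246.]
[ 0.95  0.96  2.37  4.11  1.38 -1.41] [475. 261. 105.] [ 0.95 -0.06 -0.29] wrist [119. 283. 214.]
```

```bash
cat >> fk.py <<'E'
def jrows(o,q1,n=5,grip=1,lim=.19):
    "rows along the straight joint path to q1"
    q0=o["joint_positions"];N=1
    def step(N):
        Ps=[fk(q0+(q1-q0)*k/N,PP) for k in range(N+1)]
        return max(max(np.linalg.norm(b[0]-a[0])/48,np.degrees((a[1].inv()*b[1]).magnitude())/8.3) for a,b in zip(Ps,Ps[1:]))
    while abs(q1-q0).max()/N>lim or step(N)>1:N+=1
    off=o["eef_pos"]-fk(q0,PP)[0];out=[]
    for k in range(1,n+1):
        p,r=fk(q0+(q1-q0)*min(k,N)/N,PP);M=np.eye(4);M[:3,:3]=r.as_matrix();M[:3,3]=p+off
        out.append(np.round(row(o,M),1).tolist()+[grip])
    return N,out,off.round(1)
E
cat > s.py <<'E'
import sys,json
from fk import *
from workcell import arm
o=arm.get_obs();q1=np.array(json.loads(sys.argv[1]))
print(o["joint_positions"].round(3).tolist(),o["ft_force"].round(1));N,r,of=jrows(o,q1,lim=float(sys.argv[2]) if len(sys.argv)>2 else .19);print(N,of);print(json.dumps([r]))
E
python3 - <<'E'
from fk import *
qA=np.array(D[-1][0]);l=40
q1=np.array([.35,0,2.1,-.3,.45,-.8]);q2=np.array([.35,0.05,2.15,3.8,.45,-1.5])
qB,e=ikB(g(S,l,back=60));print(qB,e)
for a,b,n in((qA,q1,3),(q1,q2,7),(q2,qB,7)):
  print()
  for t in np.linspace(0,1,n):
    q=a+(b-a)*t;p,r=fk(q,PP);m=r.as_matrix();print(q.round(2),p.round(),m[:,2].round(2),"cam",(p+m@[72,0,-143]).round())
E
python3 s.py "[0.35,0,2.1,-0.3,0.45,-0.8]"
```

```text
[ 0.87802747  1.00893458  2.34299114  4.04860757  1.4355703  -1.40034538] 1.5517633777478818e-13

[ 0.64 -0.04  1.96 -0.44  0.85 -0.64] [421. 250. 300.] [ 0.5  -0.03 -0.86] cam [287. 257. 388.]
[ 0.5  -0.02  2.03 -0.37  0.65 -0.72] [455. 231. 274.] [ 0.53  0.03 -0.85] cam [319. 235. 358.]
[ 0.35  0.    2.1  -0.3   0.45 -0.8 ] [489. 201. 258.] [ 0.58  0.07 -0.81] cam [348. 205. 335.]

[ 0.35  0.    2.1  -0.3   0.45 -0.8 ] [489. 201. 258.] [ 0.58  0.07 -0.81] cam [348. 205. 335.]
[ 0.35  0.01  2.11  0.38  0.45 -0.92] [449. 302. 253.] [ 0.47  0.34 -0.81] cam [326. 296. 355.]
[ 0.35  0.02  2.12  1.07  0.45 -1.03] [452. 390. 305.] [ 0.48  0.58 -0.66] cam [342. 362. 418.]
[ 0.35  0.02  2.12  1.75  0.45 -1.15] [496. 425. 386.] [ 0.6   0.68 -0.43] cam [390. 377. 495.]
[ 0.35  0.03  2.13  2.43  0.45 -1.27] [562. 391. 454.] [ 0.78  0.58 -0.23] cam [451. 333. 554.]
[ 0.35  0.04  2.14  3.12  0.45 -1.38] [616. 303. 475.] [ 0.92  0.35 -0.16] cam [499. 246. 568.]
[ 0.35  0.05  2.15  3.8   0.45 -1.5 ] [631. 199. 436.] [ 0.97  0.07 -0.25] cam [510. 149. 530.]

[ 0.35  0.05  2.15  3.8   0.45 -1.5 ] [6
[... 222 characters left out ...]
.33] cam [507. 202. 392.]
[ 0.61  0.53  2.25  3.92  0.94 -1.45] [599. 247. 220.] [ 0.94 -0.04 -0.34] cam [487. 224. 331.]
[ 0.7   0.69  2.28  3.97  1.11 -1.43] [571. 253. 166.] [ 0.94 -0.06 -0.34] cam [458. 241. 279.]
[ 0.79  0.85  2.31  4.01  1.27 -1.42] [538. 256. 124.] [ 0.95 -0.08 -0.31] cam [423. 255. 236.]
[ 0.88  1.01  2.34  4.05  1.44 -1.4 ] [503. 259.  95.] [ 0.96 -0.06 -0.26] cam [384. 267. 202.]
[0.644, -0.04, 1.963, -0.444, 0.853, -0.638] [-0.1 -0.2 -0.3]
3 [0.  0.  0.1]
[[[-11.1, -10.4, 27.6, -2.6, -0.7, 2.7, 1], [-24.9, -25.4, 51.6, -4.8, -2.2, 5.9, 1], [-41.1, -45.8, 71.8, -6.5, -4.5, 9.3, 1], [-41.1, -45.8, 71.8, -6.5, -4.5, 9.3, 1], [-41.1, -45.8, 71.8, -6.5, -4.5, 9.3, 1]]]
```

```bash
python3 - <<'E'
from fk import *
qA=np.array(D[-1][0]);l=40
q1=np.array([.4,-.15,2.25,-.3,.45,-.8]);q2=np.array([.5,-.12,2.33,3.8,.45,-1.5])
qB,e=ikB(g(S,l,back=60))
for a,b,n in((qA,q1,3),(q1,q2,7),(q2,qB,7)):
  print()
  for t in np.linspace(0,1,n):
    q=a+(b-a)*t;p,r=fk(q,PP);m=r.as_matrix();print(q.round(2),p.round(),m[:,2].round(2),"cam",(p+m@[72,0,-143]).round())
E
python3 s.py "[0.4,-0.15,2.25,-0.3,0.45,-0.8]"
```

```text
[ 0.64 -0.04  1.96 -0.44  0.85 -0.64] [421. 250. 300.] [ 0.5  -0.03 -0.86] cam [287. 257. 388.]
[ 0.52 -0.1   2.11 -0.37  0.65 -0.72] [409. 219. 271.] [ 0.52  0.05 -0.85] cam [273. 220. 356.]
[ 0.4  -0.15  2.25 -0.3   0.45 -0.8 ] [394. 189. 251.] [ 0.57  0.1  -0.81] cam [254. 187. 328.]

[ 0.4  -0.15  2.25 -0.3   0.45 -0.8 ] [394. 189. 251.] [ 0.57  0.1  -0.81] cam [254. 187. 328.]
[ 0.42 -0.14  2.26  0.38  0.45 -0.92] [341. 293. 246.] [ 0.45  0.37 -0.81] cam [219. 279. 348.]
[ 0.43 -0.14  2.28  1.07  0.45 -1.03] [329. 385. 297.] [ 0.43  0.62 -0.66] cam [222. 349. 411.]
[ 0.45 -0.14  2.29  1.75  0.45 -1.15] [362. 429. 377.] [ 0.53  0.73 -0.43] cam [261. 371. 488.]
[ 0.47 -0.13  2.3   2.43  0.45 -1.27] [421. 408. 444.] [ 0.7   0.67 -0.24] cam [319. 338. 546.]
[ 0.48 -0.12  2.32  3.12  0.45 -1.38] [477. 333. 465.] [ 0.87  0.47 -0.17] cam [369. 262. 559.]
[ 0.5  -0.12  2.33  3.8   0.45 -1.5 ] [499. 239. 426.] [ 0.94  0.21 -0.26] cam [388. 172. 521.]

[ 0.5  -0.12  2.33  3.8   0.45 -1.5 ] [499. 239. 426.] [ 0.94  0.21 -0.26] cam [388. 172. 521.]
[ 0.56  0.07  2.33  3.84  0.61 -1.48] [524. 249. 366.] [ 0.94  0.15 -0.31] cam [414. 192. 467.]
[ 0.63  0.26  2.33  3.88  0.78 -1.47] [538. 256. 303.] [ 0.94  0.09 -0.34] cam [428. 212. 411.]
[ 0.69  0.44  2.34  3.92  0.94 -1.45] [541. 260. 242.] [ 0.94  0.03 -0.35] cam [431. 229. 354.]
[ 0.75  0.63  2.34  3.97  1.11 -1.43] [536. 261. 186.] [ 0.94 -0.02 -0.34] cam [424. 244. 300.]
[ 0.82  0.82  2.34  4.01  1.27 -1.42] [523. 260. 137.] [ 0.95 -0.05 -0.31] cam [408. 257. 249.]
[ 0.88  1.01  2.34  4.05  1.44 -1.4 ] [503. 259.  95.] [ 0.96 -0.06 -0.26] cam [384. 267. 202.]
[0.644, -0.04, 1.963, -0.444, 0.853, -0.638] [-0.1 -0.2 -0.3]
3 [0.  0.  0.1]
[[[15.0, -21.0, 14.3, -3.1, -0.7, 1.9, 1], [29.7, -41.6, 24.5, -5.8, -2.1, 4.2, 1], [43.7, -62.5, 30.7, -8.1, -4.3, 6.9, 1], [43.7, -62.5, 30.7, -8.1, -4.3, 6.9, 1], [43.7, -62.5, 30.7, -8.1, -4.3, 6.9, 1]]]
```

Call:
jog_arm([
  [[15, -21, 14, -3.1, -0.7, 1.9, 1], [30, -42, 24.5, -5.8, -2.1, 4.2, 1], [44, -62.5, 31, -8.1, -4.3, 6.9, 1], [44, -62.5, 31, -8.1, -4.3, 6.9, 1]],
])

```text
clock: 1.6
eef_pos: [386.6, 186.2, 244.4]
ee_rot: [0.067, 0.951, 0.073, 0.292]
ft_force: [0.0, 0.0, -0.3]
grip_width: 85.4
```

```bash
python3 s.py "[0.5,-0.12,2.33,3.8,0.45,-1.5]"
```

```text
[0.399, -0.152, 2.268, -0.301, 0.445, -0.798] [ 0.   0.  -0.3]
24 [0.9 0.4 0.7]
[[[20.9, 21.2, -0.7, -3.1, 3.2, 6.9, 1], [38.4, 44.7, -3.6, -6.1, 6.2, 13.9, 1], [52.1, 69.8, -8.4, -9.3, 9.2, 20.9, 1], [61.7, 95.8, -15.1, -12.4, 12.1, 27.9, 1], [67.1, 122.0, -23.3, -15.5, 14.8, 34.9, 1]]]
```

Call:
jog_arm([
  [[21, 21, -0.5, -3.1, 3.2, 6.9, 1], [38.5, 44.5, -3.5, -6.1, 6.2, 13.9, 1], [52, 70, -8.5, -9.3, 9.2, 20.9, 1], [61.5, 96, -15, -12.4, 12.1, 27.9, 1], [67, 122, -23.5, -15.5, 14.8, 34.9, 1]],
])

```text
clock: 2.1
eef_pos: [327.5, 317.5, 249.1]
ee_rot: [0.299, 0.898, 0.291, 0.138]
ft_force: [-0.5, 0.8, -0.6]
grip_width: 85.6
```

```bash
python3 s.py "[0.5,-0.12,2.33,3.8,0.45,-1.5]"
```

```text
[0.426, -0.144, 2.28, 0.556, 0.446, -0.939] [-0.5  0.8 -0.6]
19 [1.1 0.4 1. ]
[[[17.3, 21.1, -0.4, -3.2, 2.7, 7.0, 1], [30.8, 44.1, -2.7, -6.5, 5.2, 14.1, 1], [40.3, 68.2, -6.8, -9.8, 7.6, 21.1, 1], [45.5, 92.7, -12.5, -13.1, 9.9, 28.2, 1], [46.3, 116.8, -19.5, -16.4, 12.0, 35.4, 1]]]
```

Follows as predicted.

Call:
jog_arm([
  [[17.5, 21, -0.5, -3.2, 2.7, 7, 1], [31, 44, -2.5, -6.5, 5.2, 14.1, 1], [40.5, 68, -7, -9.8, 7.6, 21.1, 1], [45.5, 92.5, -12.5, -13.1, 9.9, 28.2, 1], [46.5, 117, -19.5, -16.4, 12, 35.4, 1]],
])

```text
clock: 2.6
eef_pos: [335.3, 416.1, 332.9]
ee_rot: [0.503, 0.724, 0.472, -0.012]
ft_force: [0.0, -0.3, -0.1]
grip_width: 85.6
```

```bash
python3 s.py "[0.5,-0.12,2.33,3.8,0.45,-1.5]"
```

```text
[0.453, -0.136, 2.291, 1.414, 0.446, -1.083] [ 0.  -0.3 -0.1]
14 [1.4 0.2 1.2]
[[[11.7, 21.6, -0.6, -3.4, 2.0, 7.1, 1], [19.4, 44.5, -2.9, -6.9, 3.8, 14.2, 1], [22.9, 68.0, -6.9, -10.5, 5.5, 21.3, 1], [22.0, 91.3, -12.4, -14.0, 7.0, 28.5, 1], [16.9, 113.7, -19.2, -17.6, 8.3, 35.7, 1]]]
```

Call:
jog_arm([
  [[11.5, 21.5, -0.5, -3.4, 2, 7.1, 1], [19.5, 44.5, -3, -6.9, 3.8, 14.2, 1], [23, 68, -7, -10.5, 5.5, 21.3, 1], [22, 91.5, -12.5, -14, 7, 28.5, 1], [17, 113.5, -19, -17.6, 8.3, 35.7, 1]],
])

```text
clock: 3.1
eef_pos: [401.8, 422.5, 429.2]
ee_rot: [0.661, 0.452, 0.584, -0.134]
ft_force: [-0.6, 0.4, 0.5]
grip_width: 85.4
```

```bash
python3 s.py "[0.5,-0.12,2.33,3.8,0.45,-1.5]"
```

```text
[0.477, -0.129, 2.303, 2.277, 0.445, -1.235] [-0.6  0.4  0.5]
9 [1.5 0.1 1.1]
[[[5.4, 23.4, -1.2, -3.7, 1.2, 7.1, 1], [6.7, 47.5, -4.1, -7.5, 2.2, 14.2, 1], [3.8, 71.6, -8.8, -11.3, 3.1, 21.3, 1], [-3.2, 94.9, -15.0, -15.2, 3.9, 28.3, 1], [-14.3, 116.7, -22.7, -19.1, 4.5, 35.4, 1]]]
```

Call:
jog_arm([
  [[5.5, 23.5, -1, -3.7, 1.2, 7.1, 1], [6.5, 47.5, -4, -7.5, 2.2, 14.2, 1], [4, 71.5, -9, -11.3, 3.1, 21.3, 1], [-3, 95, -15, -15.2, 3.9, 28.3, 1], [-14.5, 116.5, -22.5, -19.1, 4.5, 35.4, 1]],
])

```text
clock: 3.6
eef_pos: [476.1, 337.1, 464.2]
ee_rot: [0.756, 0.122, 0.607, -0.214]
ft_force: [-0.2, -0.1, 0.3]
grip_width: 85.6
```

```bash
python3 s.py "[0.63,0.26,2.33,3.88,0.78,-1.47]"
```

```text
[0.495, -0.122, 2.317, 3.131, 0.451, -1.384] [-0.2 -0.1  0.3]
5 [1.5 0.  0.9]
[[[-18.7, 14.9, 18.4, -2.8, -0.3, 6.2, 1], [-41.6, 35.6, 33.8, -6.7, -0.7, 11.7, 1], [-68.9, 61.4, 44.6, -11.6, -1.0, 16.4, 1], [-100.0, 91.2, 49.6, -17.4, -1.4, 20.2, 1], [-134.0, 123.8, 47.2, -23.9, -1.7, 23.0, 1]]]
```

Call:
jog_arm([
  [[-18.5, 15, 18.5, -2.8, -0.3, 6.2, 1], [-41.5, 35.5, 34, -6.7, -0.7, 11.7, 1], [-69, 61.5, 44.5, -11.6, -1, 16.4, 1], [-100, 91, 49.5, -17.4, -1.4, 20.2, 1], [-134, 124, 47, -23.9, -1.7, 23, 1]],
])

```text
clock: 4.1
eef_pos: [540.9, 262.6, 303.7]
ee_rot: [0.801, -0.155, 0.553, -0.169]
ft_force: [0.6, 0.9, 0.2]
grip_width: 85.6
```

```bash
python3 - <<'E'
from h import *
from workcell import arm,optics
o=arm.get_obs();f=optics.grab_frame("wrist");np.savez("w2.npz",M=T(o)@f["T_tool_cam"],**f);cv2.imwrite("pics/w2.png",f["pixels"][...,::-1])
P=cloud(f,T(o)@f["T_tool_cam"]);M,w,n,t=fitstage(P);print(np.round(M,3).tolist(),w,n,t,"rib",M@[-40,0,50,1])
Q=P.reshape(-1,3)
b=Q[(abs(Q[:,2]-24)<4)&(abs(Q[:,0]-610)<150)&(abs(Q[:,1]-98)<95)]
print("base",cv2.minAreaRect(b[:,:2].astype(np.float32)),b[:,2].mean(),len(b))
E
python3 s.py "[0.82,0.82,2.34,4.01,1.27,-1.42]"
```

```text
[[0.793, -0.214, -0.57, 606.739], [0.285, 0.958, 0.037, 258.103], [0.538, -0.192, 0.821, 62.575], [0.0, 0.0, 0.0, 1.0]] (149.00146484375, 75.27753448486328) 5531 34.80259386179299 rib [546.5220487  248.53146329  82.12629084   1.        ]
base ((679.1036376953125, 140.54246520996094), (177.30316162109375, 99.05941772460938), 53.2176513671875) 24.445014557509495 7763
[0.633, 0.272, 2.336, 3.887, 0.787, -1.462] [ 0.  -0.8 -6. ]
4 [3.3 1.8 1.3]
[[[-36.7, 16.2, 18.3, -2.5, 0.7, -3.3, 1], [-72.6, 33.3, 31.1, -4.6, 1.6, -7.2, 1], [-106.8, 50.4, 38.5, -6.2, 2.9, -11.9, 1], [-139.0, 66.8, 41.0, -7.1, 4.5, -17.2, 1], [-139.0, 66.8, 41.0, -7.1, 4.5, -17.2, 1]]]
```

View pics/w2.png

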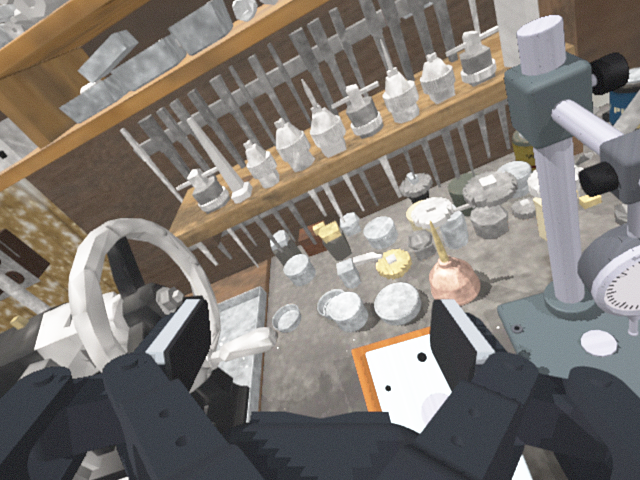

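Call:
jog_arm([
  [[-36.5, 16, 18.5, -2.5, 0.7, -3.3, 1], [-72.5, 33.5, 31, -4.6, 1.6, -7.2, 1], [-107, 50.5, 38.5, -6.2, 2.9, -11.9, 1], [-139, 67, 41, -7.1, 4.5, -17.2, 1], [-139, 67, 41, -7.1, 4.5, -17.2, 1]],
])

```text
clock: 4.65
eef_pos: [522.4, 266.7, 126.4]
ee_rot: [0.81, -0.07, 0.582, -0.021]
ft_force: [0.1, 0.8, 1.5]
grip_width: 85.4
```

```bash
cat >> fk.py <<'E'
D+=[([0.633, 0.272, 2.336, 3.887, 0.787, -1.462],[540.9,262.6,303.7]),([0.495, -0.122, 2.317, 3.131, 0.451, -1.384],[476.1,337.1,464.2]),([0.453, -0.136, 2.291, 1.414, 0.446, -1.083],[335.3,416.1,332.9])]
_r=fit();PP=_r.x
S[:3,3]=[607.2,251.4,61.6]
E
python3 - <<'E'
from fk import *;print(PP.round(1),abs(_r.fun[:-8]).max().round(2))
from workcell import arm
o=arm.get_obs();print(o["joint_positions"].round(3),fk(o["joint_positions"],PP)[0]-o["eef_pos"])
M=g(S,40,back=55);print(ikB(M),row(o,M),M[:3,3])
E
```

```text
Traceback (most recent call last):
NameError: name '_r' is not defined
```

```bash
sed -i 's/_r\b/rr/g' fk.py
python3 - <<'E'
from fk import *;print(PP.round(1),abs(rr.fun[:-8]).max().round(2))
from workcell import arm
o=arm.get_obs();print(o["joint_positions"].round(3),fk(o["joint_positions"],PP)[0]-o["eef_pos"])
M=g(S,40,back=55);print(ikB(M),row(o,M),M[:3,3])
E
```

```text
[ 1.360e+01  2.653e+02  6.890e+01  6.079e+02  1.152e+02  4.211e+02
  3.705e+02 -6.000e-01] 1.1
[ 0.822  0.84   2.346  4.003  1.273 -1.412] [ 3.84216551  7.21635364 10.05299666]
(array([ 0.85184409,  1.06859518,  2.37588165,  4.01620644,  1.49895332,
       -1.33221136]), np.float64(2.8368983163061933e-13)) [-32.9, 14.0, -1.0, -0.5, 3.7, -6.9] [509.9528033  257.49095165  94.19763155]
```

```bash
python3 - <<'E'
s=open('fk.py').read()
s=s.replace("a1,d1,e,a2,b,a3,L,g=p","a1,d1,e,a2,b,a3,L,g,w,h=p").replace("R4.apply([0,g,0])+R5.apply([0,0,L])","R4.apply([w,g,0])+R5.apply([h,0,L])")
s=s.replace("200,0])*.003","200,0,0,0])*.003").replace("400,200,0])","400,200,0,0,0])").replace("D+=[","D+=[([0.822,0.84,2.346,4.003,1.273,-1.412],[522.4,266.7,126.4]),")
open('fk.py','w').write(s)
E
python3 - <<'E'
from fk import *;print(PP.round(1),rr.fun[:-10].round(1))
from workcell import arm
o=arm.get_obs();print(fk(o["joint_positions"],PP)[1].as_matrix()-T(o)[:3,:3])
M=g(S,40,back=55);print(ikB(M),row(o,M),M[:3,3])
E
```

```text
[  5.4 269.3  68.8 602.7 110.  428.1 366.9  -0.7   5.4  -3.1] [ 0.4 -0.9 -0.7  0.4  0.8  0.5  0.4  0.   0.1  0.2  1.4  1.7 -0.6 -1.5
 -4.6 -0.3  0.7  2.1 -0.6  0.   0.9]
[[ 1.11022302e-16 -4.16333634e-17 -2.22044605e-16]
 [ 1.94289029e-16  1.11022302e-16 -9.02056208e-17]
 [-2.22044605e-16  2.35922393e-16 -1.11022302e-16]]
(array([ 0.85603098,  1.02492302,  2.35953972,  4.02441186,  1.45978029,
       -1.37788506]), np.float64(3.3821422510236637e-13)) [-32.9, 14.0, -1.0, -0.5, 3.7, -6.9] [509.9528033  257.49095165  94.19763155]
```

Call:
jog_arm([
  [[-11, 5, 0, -0.2, 1.2, -2.3, 1], [-22, 9, -1, -0.3, 2.5, -4.6, 1], [-33, 14, -1, -0.5, 3.7, -6.9, 1], [-33, 14, -1, -0.5, 3.7, -6.9, 1], [-33, 14, -1, -0.5, 3.7, -6.9, 1]],
])

```text
clock: 5.15
eef_pos: [510.6, 259.1, 96.7]
ee_rot: [0.793, -0.026, 0.609, 0.017]
ft_force: [0.0, -0.7, -0.3]
grip_width: 85.3
```

```bash
python3 - <<'E'
from fk import *
from workcell import arm,optics
o=arm.get_obs();f=optics.grab_frame("wrist");np.savez("w3.npz",M=T(o)@f["T_tool_cam"],**f);cv2.imwrite("pics/w3.png",f["pixels"][...,::-1])
print(o["eef_pos"].round(1),o["joint_positions"].round(3),o["ft_force"],row(o,g(S,40,back=55)))
# predicted corner pixels of rib
C=np.linalg.inv(T(o)@f["T_tool_cam"])
for p in[(-60,5,69),(-60,-5,69),(-20,5,69),(-20,-5,69),(-60,5,24),(-60,-5,24),(-65,50,24),(-65,-50,24)]:
    c=(C@S@np.r_[p,1])[:3];print(p,(f["fx"]*c[0]/c[2]+f["cx"]).round(),(f["fy"]*c[1]/c[2]+f["cy"]).round(),c[2].round())
E
```

```text
[510.6 259.1  96.7] [ 0.859  1.013  2.356  4.025  1.451 -1.384] [ 0.03284094 -0.67674253 -0.29901182] [-2.5, 1.7, 0.1, -0.2, -0.1, -0.3]
(-60, 5, 69) 315.0 314.0 171.0
(-60, -5, 69) 337.0 313.0 171.0
(-20, 5, 69) 315.0 234.0 187.0
(-20, -5, 69) 335.0 234.0 187.0
(-60, 5, 24) 316.0 330.0 212.0
(-60, -5, 24) 334.0 330.0 212.0
(-65, 50, 24) 237.0 339.0 211.0
(-65, -50, 24) 414.0 339.0 210.0
```

View pics/w3.png

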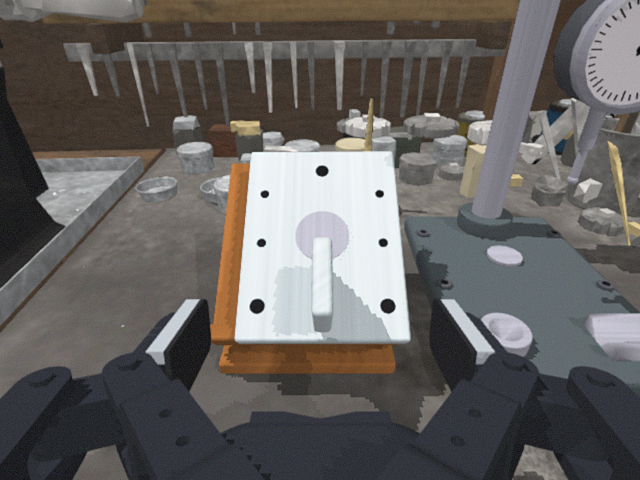

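```bash
python3 - <<'E'
from fk import *
from workcell import arm
o=arm.get_obs();f=np.load("w3.npz");Ti=np.linalg.inv(T(o))
print(o["eef_pos"],row(o,g(S,40,back=55)),(Ti@S@[-60,0,69,1]).round(1),(Ti@S@[-20,0,69,1]).round(1),(Ti@S@[-38,0,55,1]).round(1));print((Ti@f["M"]).round(4))
P=cloud(f,f["M"]);Pt=(P-T(o)[:3,3])@T(o)[:3,:3]
for v in(255,280,305):
  print(v,[Pt[v,u].round(1).tolist() for u in(316,322,328)])
M,w,n,t=fitstage(P);print(M.round(3).tolist(),w,t)
E
```

```text
[510.66318966 258.86238602  96.8953537 ] [-2.8, 1.4, 0.1, -0.2, -0.1, -0.3] [-10.6   1.5  11.2   1. ] [20.   1.4 37.   1. ] [-2.8  1.5 36.1  1. ]
[[ 4.000000e-04 -9.589000e-01 -2.838000e-01  7.161160e+01]
 [ 1.000000e+00  7.000000e-04 -1.100000e-03 -1.094600e+00]
 [ 1.300000e-03 -2.838000e-01  9.589000e-01 -1.429181e+02]
 [ 0.000000e+00  0.000000e+00  0.000000e+00  1.000000e+00]]
255 [[11.4, -3.2, 29.3], [11.7, -0.2, 28.5], [11.1, 2.7, 30.2]]
280 [[2.4, -3.1, 19.6], [1.9, -0.2, 20.8], [1.7, 2.6, 21.1]]
305 [[-7.1, -3.0, 12.7], [-6.8, -0.3, 12.2], [-7.1, 2.5, 12.8]]
[[0.818, 0.064, -0.572, 606.076], [-0.052, 0.998, 0.036, 253.379], [0.574, -0.0, 0.819, 61.778], [0.0, 0.0, 0.0, 1.0]] (130.44996643066406, 100.31044006347656) 34.994988405963696
```

```bash
sed -i 's/607.2,251.4,61.6/606.1,253.2,61.8/' fk.py; python3 - <<'E'
from fk import *
from workcell import arm
o=arm.get_obs();print(row(o,g(S,40)),ikB(g(S,40))[0].round(2))
E
```

```text
[-3.0, -0.2, 53.9, -0.2, -0.1, -0.3] [ 0.74  1.03  2.29  3.92  1.43 -1.44]
```

Call:
jog_arm([
  [[-3, 0, 15, -0.2, -0.1, -0.3, 1], [-3, 0, 30, -0.2, -0.1, -0.3, 1], [-3, 0, 45, -0.2, -0.1, -0.3, 1], [-3, 0, 54, -0.2, -0.1, -0.3, 1], [-3, 0, 54, -0.2, -0.1, -0.3, 1]],
])

```text
clock: 5.7
eef_pos: [563.4, 255.7, 82.0]
ee_rot: [0.792, -0.027, 0.609, 0.019]
ft_force: [0.2, 0.4, -0.6]
grip_width: 85.5
```

Call:
jog_arm([
  [[0, 0, 0, 0, 0, 0, 0.5], [0, 0, 0, 0, 0, 0, 0.3], [0, 0, 0, 0, 0, 0, 0.2], [0, 0, 0, 0, 0, 0, 0.1], [0, 0, 0, 0, 0, 0, 0]],
])

```text
clock: 6.2
eef_pos: [563.1, 255.9, 81.9]
ee_rot: [0.793, -0.026, 0.609, 0.019]
ft_force: [0.7, 0.4, 0.1]
grip_width: 12.4
```

Call:
jog_arm([
  [[0, 0, 0, 0, 0, 0, 0], [0, 0, 0, 0, 0, 0, 0], [0, 0, 0, 0, 0, 0, 0], [0, 0, 0, 0, 0, 0, 0], [0, 0, 0, 0, 0, 0, 0]],
])

```text
clock: 6.7
eef_pos: [563.0, 255.9, 81.9]
ee_rot: [0.793, -0.026, 0.609, 0.019]
ft_force: [-2.9, -0.9, 0.7]
grip_width: 9.0
```

```bash
cat > plan.py <<'E'
from fk import *
from workcell import arm
l=40
def yawr(x,y,z,yaw,pitch=0):
    M=np.eye(4);M[:3,:3]=R.from_euler('ZY',[yaw,-pitch],degrees=True).as_matrix();M[:3,3]=[x,y,z];return M
q=np.array(arm.get_obs()["joint_positions"]);print(q.round(2))
# stage origin waypoints (world), yaw, pitch
for w in[(S@off(0,0,25)),yawr(560,262,110,5,25),yawr(545,255,105,12,10),yawr(535,230,90,15,0),yawr(535,180,75,10,0),yawr(535,105,70,-3,0),yawr(545,40,65,-12,0),yawr(545,-5,60,-15,0)]:
    for s in range(1): q,e=ikB(g(w,l),q);print(w[:3,3].round(),q.round(2),round(e,1),g(w,l)[:3,3].round())
E
python3 plan.py
```

```text
[ 0.74  1.02  2.29  3.92  1.43 -1.45]
[592. 254.  82.] [ 0.77  0.98  2.32  3.95  1.42 -1.45] 0.0 [548. 257. 101.]
[560. 262. 110.] [ 0.7   0.69  2.38  3.82  1.06 -1.64] 17.1 [520. 258. 136.]
[545. 255. 105.] [ 0.45  0.43  2.38  3.49  0.55 -1.72] 0.0 [513. 248. 140.]
[535. 230.  90.] [ 0.31  0.34  2.3   3.29  0.2  -1.68] 0.9 [510. 223. 130.]
[535. 180.  75.] [ 0.23  0.37  2.35  3.26  0.28 -1.65] 0.0 [510. 176. 115.]
[535. 105.  70.] [ 0.18  0.38  2.38  3.61  0.33 -1.84] 0.0 [509. 106. 110.]
[545.  40.  65.] [ 0.09  0.4   2.37  3.72  0.35 -1.89] 0.0 [520.  45. 105.]
[545.  -5.  60.] [-0.02  0.41  2.38  3.6   0.36 -1.81] 1.1 [520.   2. 100.]
```

```bash
sed -i 's/^for w in.*/W=[S@off(0,0,25),yawr(580,255,100,2,28),yawr(568,255,110,6,18),yawr(555,252,108,10,10),yawr(545,235,97,12,3),yawr(543,180,75,10,0),yawr(543,105,68,-3,0),yawr(550,40,62,-12,0),yawr(560,-25,58,-16,0),yawr(555,50,60,-10,0),St@off(-40,0,25),St@off(0,0,15),St@off(0,0,6)]\nfor w in W:/' plan.py; python3 plan.py
```

```text
[ 0.74  1.02  2.29  3.92  1.43 -1.45]
[592. 254.  82.] [ 0.77  0.98  2.32  3.95  1.42 -1.45] 0.0 [548. 257. 101.]
[580. 255. 100.] [ 0.69  0.8   2.38  3.8   1.21 -1.55] 6.8 [538. 254. 124.]
[568. 255. 110.] [ 0.56  0.56  2.38  3.68  0.83 -1.69] 2.4 [531. 251. 140.]
[555. 252. 108.] [ 0.46  0.42  2.35  3.58  0.53 -1.77] 0.0 [523. 246. 143.]
[545. 235.  97.] [ 0.36  0.36  2.31  3.52  0.28 -1.83] 0.0 [518. 229. 136.]
[543. 180.  75.] [ 0.22  0.37  2.33  3.25  0.26 -1.64] 0.0 [518. 176. 115.]
[543. 105.  68.] [ 0.17  0.39  2.36  3.61  0.33 -1.84] 0.0 [517. 106. 108.]
[550.  40.  62.] [ 0.09  0.41  2.36  3.71  0.36 -1.88] 0.0 [525.  45. 102.]
[560. -25.  58.] [-0.07  0.42  2.36  3.54  0.35 -1.79] 0.0 [535. -18.  98.]
[555.  50.  60.] [ 0.09  0.42  2.35  3.65  0.35 -1.85] 0.0 [530.  54. 100.]
[555. 104.  52.] [ 0.19  0.44  2.34  3.66  0.37 -1.84] 0.0 [529. 107.  93.]
[594. 101.  42.] [ 0.16  0.49  2.27  3.64  0.34 -1.86] 0.0 [569. 103.  83.]
[594. 101.  33.] [ 0.16  0.51  2.27  3.6   0.36 -1.81] 0.0 [569. 103.  74.]
```

```bash
cat > mv.py <<'E'
import sys
from plan import *
import os
o=arm.get_obs()
if not os.path.exists("G.npy"):np.save("G.npy",np.linalg.inv(S)@T(o))
G=np.load("G.npy");C=T(o)@np.linalg.inv(G)
print("stage now",C[:3,3].round(1),R.from_matrix(C[:3,:3]).as_euler('ZYX',degrees=True).round(1),o["ft_force"].round(1),o["joint_positions"].round(2))
for a in sys.argv[1:]:
    v=eval(a);w=v if isinstance(v,np.ndarray) else yawr(*v)
    q,e=ikB(w@G,o["joint_positions"]);print(a,row(o,w@G),q.round(2),round(e,1))
E
sed -i '/^q=np/,$d' plan.py
python3 mv.py "S@off(0,0,25)" "(590,254,100,0,28)" "(578,254,108,5,18)"
```

```text
stage now [606.1 253.2  61.8] [ -3.6 -35.   -0. ] [-2.9 -0.9  0.7] [ 0.74  1.02  2.29  3.92  1.43 -1.45]
S@off(0,0,25) [16.1, -0.0, -19.1, -0.0, -0.0, 0.0] [ 0.77  0.98  2.32  3.95  1.41 -1.45] 0.0
(590,254,100,0,28) [38.4, 2.7, -24.0, 3.4, -7.0, -1.1] [ 0.68  0.8   2.36  3.82  1.2  -1.56] 0.0
(578,254,108,5,18) [50.9, 6.2, -34.2, 7.9, -17.0, -3.4] [ 0.56  0.57  2.36  3.69  0.83 -1.7 ] 0.0
```

Call:
jog_arm([
  [[5, 0, -6, 0, 0, 0, 0], [10, 0, -12, 0, 0, 0, 0], [16, 0, -19, 0, 0, 0, 0], [16, 0, -19, 0, 0, 0, 0]],
])

```text
clock: 7.1
eef_pos: [547.7, 256.8, 103.0]
ee_rot: [0.793, -0.026, 0.609, 0.019]
ft_force: [-0.6, 0.7, -5.6]
grip_width: 9.4
```

```bash
python3 mv.py "(590,254,100,0,28)" "(578,254,108,5,18)" "(565,252,108,9,10)"
```

```text
stage now [590.8 254.1  82.8] [ -3.5 -34.9  -0.1] [-0.6  0.7 -5.6] [ 0.77  0.97  2.32  3.95  1.41 -1.46]
(590,254,100,0,28) [22.0, 2.6, -3.8, 3.4, -6.9, -1.1] [ 0.68  0.8   2.36  3.82  1.2  -1.56] 0.0
(578,254,108,5,18) [34.4, 6.1, -14.0, 7.8, -16.9, -3.4] [ 0.56  0.57  2.36  3.69  0.83 -1.7 ] 0.0
(565,252,108,9,10) [36.9, 10.3, -22.7, 11.2, -24.8, -5.8] [ 0.46  0.43  2.32  3.63  0.51 -1.81] 0.0
```

Call:
jog_arm([
  [[11, 1.3, -2, 1.7, -3.5, -0.5, 0], [22, 2.6, -4, 3.4, -6.9, -1.1, 0], [28, 4.3, -9, 5.6, -12, -2.2, 0], [34.5, 6, -14, 7.8, -16.9, -3.4, 0], [37, 10.5, -22.5, 11.2, -24.8, -5.8, 0]],
])

```text
clock: 7.6
eef_pos: [536.4, 247.8, 141.8]
ee_rot: [0.896, 0.059, 0.439, -0.03]
ft_force: [2.5, 0.5, -7.3]
grip_width: 9.5
```

```bash
python3 mv.py "(550,240,100,11,3)" "(545,210,85,11,0)" "(543,180,75,10,0)"
```

```text
stage now [568.1 252.  106.5] [  7.7 -12.1  -0. ] [ 2.5  0.5 -7.3] [ 0.49  0.45  2.33  3.66  0.59 -1.79]
(550,240,100,11,3) [-9.7, 11.0, -9.5, 2.4, -9.2, -2.2] [ 0.39  0.35  2.28  3.67  0.27 -1.94] 0.0
(545,210,85,11,0) [-24.6, 40.0, -6.5, 2.4, -12.1, -2.3] [ 0.3   0.35  2.29  3.48  0.21 -1.82] 0.0
(543,180,75,10,0) [-36.2, 69.1, -5.1, 1.6, -12.1, -1.6] [ 0.22  0.37  2.33  3.26  0.26 -1.65] 0.0
```

```bash
python3 mv.py "(556,245,102,10,6)" "(548,225,95,10,5)" "(545,205,86,8,4)" "(545,180,77,4,3)"
```

```text
stage now [568.1 252.  106.5] [  7.7 -12.1  -0. ] [ 2.5  0.5 -7.3] [ 0.49  0.45  2.33  3.66  0.59 -1.79]
(556,245,102,10,6) [-6.5, 6.5, -6.3, 1.7, -6.2, -1.5] [ 0.42  0.39  2.3   3.64  0.38 -1.86] 0.0
(548,225,95,10,5) [-17.6, 25.2, -10.1, 1.7, -7.2, -1.5] [ 0.37  0.38  2.33  3.52  0.38 -1.79] 0.0
(545,205,86,8,4) [-27.4, 43.7, -8.8, 0.2, -8.1, -0.2] [ 0.34  0.39  2.35  3.52  0.38 -1.78] 0.0
(545,180,77,4,3) [-35.7, 66.7, -5.6, -2.7, -9.1, 2.5] [ 0.32  0.41  2.35  3.61  0.39 -1.82] 0.0
```

Call:
jog_arm([
  [[-6.5, 6.5, -6.5, 1.7, -6.2, -1.5, 0], [-17.5, 25, -10, 1.7, -7.2, -1.5, 0], [-27.5, 43.5, -9, 0.2, -8.1, -0.2, 0], [-35.5, 66.5, -5.5, -2.7, -9.1, 2.5, 0], [-35.5, 66.5, -5.5, -2.7, -9.1, 2.5, 0]],
])

```text
clock: 8.1
eef_pos: [517.6, 176.0, 115.1]
ee_rot: [0.93, 0.029, 0.366, -0.012]
ft_force: [-0.9, 0.3, -5.3]
grip_width: 9.2
```

```bash
python3 mv.py "(543,145,72,1,1)" "(543,110,68,-4,0)" "(547,70,65,-9,0)" "(552,30,62,-13,0)" "(560,-5,60,-16,0)"
```

```text
stage now [543.4 177.7  75. ] [ 3.7 -2.8 -0. ] [-0.9  0.3 -5.3] [ 0.32  0.39  2.35  3.64  0.37 -1.85]
(543,145,72,1,1) [-2.3, 31.4, 0.8, -1.8, -1.8, 2.1] [ 0.25  0.39  2.35  3.61  0.34 -1.84] 0.0
(543,110,68,-4,0) [-5.7, 64.3, 2.6, -5.1, -2.8, 5.8] [ 0.21  0.39  2.35  3.72  0.33 -1.91] 0.0
(547,70,65,-9,0) [-6.4, 102.4, 6.0, -8.4, -2.8, 9.6] [ 0.14  0.4   2.35  3.75  0.35 -1.91] 0.0
(552,30,62,-13,0) [-6.3, 141.1, 10.2, -11.1, -2.8, 12.6] [ 0.07  0.41  2.35  3.72  0.35 -1.89] 0.0
(560,-5,60,-16,0) [-3.1, 175.3, 15.8, -13.1, -2.8, 14.8] [-0.    0.42  2.34  3.69  0.35 -1.87] 0.0
```

Call:
jog_arm([
  [[-2.5, 31.5, 1, -1.8, -1.8, 2.1, 0], [-5.5, 64.5, 2.5, -5.1, -2.8, 5.8, 0], [-6.5, 102.5, 6, -8.4, -2.8, 9.6, 0], [-6.5, 141, 10, -11.1, -2.8, 12.6, 0], [-3, 175.5, 16, -13.1, -2.8, 14.8, 0]],
])

```text
clock: 8.6
eef_pos: [536.0, 0.6, 99.9]
ee_rot: [0.93, -0.133, 0.338, 0.049]
ft_force: [-0.1, 0.8, -5.8]
grip_width: 9.7
```

```bash
python3 mv.py "(560,-28,58,-16,0)" "(560,-45,58,-16,0)"
```

```text
stage now [558.8  -6.1  58.6] [-16.1   0.1  -0.1] [-0.1  0.8 -5.8] [-0.    0.4   2.34  3.73  0.33 -1.92]
(560,-28,58,-16,0) [5.1, 20.8, 5.1, 0.2, 0.1, -0.0] [-0.08  0.42  2.35  3.53  0.35 -1.78] 0.0
(560,-45,58,-16,0) [8.7, 37.1, 8.1, 0.2, 0.1, -0.0] [-0.14  0.42  2.36  3.42  0.35 -1.72] 0.0
```

Call:
jog_arm([
  [[3, 14, 3, 0, 0, 0, 0], [8.5, 37, 8, 0, 0, 0, 0], [8.5, 37, 8, 0, 0, 0, 0], [8.5, 37, 8, 0, 0, 0, 0], [8.5, 37, 8, 0, 0, 0, 0]],
])

```text
clock: 9.1
eef_pos: [536.2, -37.4, 98.6]
ee_rot: [0.931, -0.133, 0.338, 0.049]
ft_force: [0.1, -0.7, -5.9]
grip_width: 9.3
```

```bash
python3 mv.py; cat > look.py <<'E'
from plan import *
from workcell import optics
import sys
tag=sys.argv[1];o=arm.get_obs();G=np.load("G.npy");C=T(o)@np.linalg.inv(G)
print("pred",C[:3,3].round(1))
for c in("top","side","wrist"):
    f=optics.grab_frame(c);M=f["cam_to_world"] if c!="wrist" else T(o)@f["T_tool_cam"]
    np.savez(f"{c}{tag}.npz",M=M,**f);P=cloud(f,M).reshape(-1,3);P=P[np.isfinite(P).all(1)]
    L=(P-C[:3,3])@C[:3,:3];k=(abs(L[:,0])<90)&(abs(L[:,1])<75)&(abs(L[:,2]-24)<9)&~((abs(L[:,1])<12)&(L[:,0]<-15))
    Q=L[k]
    for _ in range(6):
        A=np.c_[Q[:,:2],np.ones(len(Q))];s=np.linalg.lstsq(A,Q[:,2],rcond=None)[0];Q=Q[abs(Q[:,2]-A@s)<3]
    rc=cv2.minAreaRect(Q[:,:2].astype(np.float32))
    print(c,len(Q),"pitch/roll deg",np.degrees(s[:2]).round(2),"z0-24",(s[2]-24).round(2),"rect",np.round(rc[0],1),np.round(rc[1],1),round(rc[2],1))
E
python3 look.py 4
```

```text
stage now [559.  -44.   57.3] [-16.1   0.2  -0.1] [ 0.1 -0.7 -5.9] [-0.13  0.4   2.35  3.47  0.32 -1.76]
pred [559.  -44.   57.3]
top 1322 pitch/roll deg [-1.54  0.06] z0-24 -1.37 rect [1.3 0.2] [ 99.9 127.7] 89.6
side 792 pitch/roll deg [-1.36  0.32] z0-24 -1.18 rect [ 1.6 -0.8] [130.6 105.3] 0.1
wrist 29890 pitch/roll deg [-1.63  0.03] z0-24 -1.18 rect [11.9  0.9] [100.2 103.2] 90.0
```

```bash
python3 - <<'E'
from fk import *
def bp(fn,u,v,z):
    f=np.load(fn);M=f["M"];d=M[:3,:3]@[(u-f["cx"])/f["fx"],(v-f["cy"])/f["fy"],1];return M[:3,3]+d*(z-M[2,3])/d[2]
for fn,u,v,z,n in(("w1.npz",236,174,34,"cone"),("w1.npz",218,228,27.3,"flat"),("w1.npz",171.5,172,34,"groove"),("w3.npz",506,331,34,"cone"),("w3.npz",504,254,27.3,"flat")):print(fn,n,bp(fn,u,v,z).round(1))
St[:3,3]=[591.7,101.3,0]
for p in((-45,38),(48,0),(-45,-38)):print((St@[*p,0,1])[:2])
# crops for precise reading
f=np.load("w1.npz");a=cv2.resize(f["pixels"][130:270,130:280,::-1],None,fx=2.6,fy=2.6,interpolation=cv2.INTER_CUBIC)
f=np.load("w3.npz");b=cv2.resize(f["pixels"][230:370,420:560,::-1],None,fx=2.6,fy=2.6,interpolation=cv2.INTER_CUBIC)
cv2.imwrite("pics/crop.png",np.hstack([a,b]))
E
```

```text
w1.npz cone [546.4 145.1  34. ]
w1.npz flat [639.8  98.5  27.3]
w1.npz groove [539.3  70.9  34. ]
w3.npz cone [549.2 143.9  34. ]
w3.npz flat [640.4  98.4  27.3]
[550.18315681 143.07740695]
[639.51734551  97.11652435]
[543.55932036  67.3666099 ]
```

View pics/crop.png

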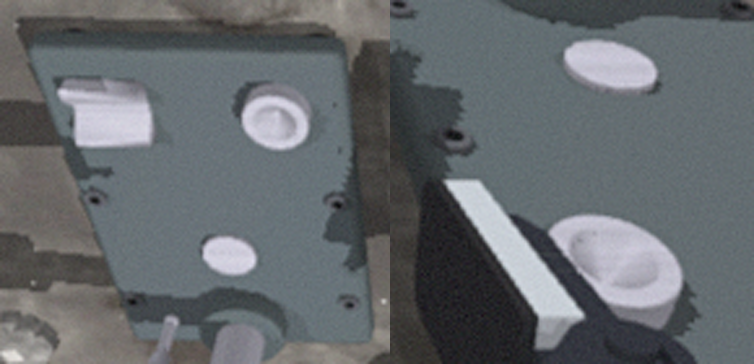

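```bash
sed -i '$a St[:3,3]=[592,102,27.3]' fk.py; python3 - <<'E'
from fk import *
from workcell import arm
o=arm.get_obs();C=T(o)@np.linalg.inv(np.load("G.npy"));np.save("G.npy",np.linalg.inv(C@off(-1.4,0,-1,pitch=-1.5))@T(o))
E
python3 mv.py "(560,-15,58,-15,0)" "(560,25,58,-12,0)" "(560,65,58,-8,0)" "St@off(-35,0,28)"
```

```text
stage now [558.1 -43.4  56.8] [-16.    1.7  -0.1] [ 0.7 -0.6 -5.3] [-0.13  0.4   2.35  3.46  0.32 -1.76]
(560,-15,58,-15,0) [-5.2, -27.3, -5.2, 0.8, 1.7, -0.7] [-0.05  0.44  2.37  3.51  0.41 -1.74] 0.0
(560,25,58,-12,0) [-13.7, -64.5, -12.3, 2.7, 1.7, -3.0] [ 0.04  0.44  2.37  3.57  0.41 -1.78] 0.0
(560,65,58,-8,0) [-22.1, -101.2, -19.4, 5.3, 1.7, -6.0] [ 0.11  0.44  2.36  3.58  0.4  -1.79] 0.0
St@off(-35,0,28) [-34.4, -137.7, -26.1, 7.3, 1.7, -8.3] [ 0.2   0.45  2.35  3.64  0.41 -1.81] 0.0
```

Call:
jog_arm([
  [[-5, -27.5, -5, 0.8, 1.7, -0.7, 0], [-13.5, -64.5, -12.5, 2.7, 1.7, -3, 0], [-22, -101, -19.5, 5.3, 1.7, -6, 0], [-34.5, -137.5, -26, 7.3, 1.7, -8.3, 0], [-34.5, -137.5, -26, 7.3, 1.7, -8.3, 0]],
])

```text
clock: 9.75
eef_pos: [532.7, 111.3, 96.5]
ee_rot: [0.934, -0.039, 0.355, 0.014]
ft_force: [-0.5, -0.6, -4.5]
grip_width: 9.2
```

```bash
python3 mv.py "St@off(-18,0,20)" "St@off(0,0,14)"
```

```text
stage now [556.2 109.4  54.8] [-4.6  0.  -0. ] [-0.5 -0.6 -4.5] [ 0.21  0.44  2.34  3.66  0.39 -1.84]
St@off(-18,0,20) [8.7, 4.2, 17.7, -0.3, 0.0, 0.3] [ 0.19  0.48  2.32  3.61  0.41 -1.8 ] 0.0
St@off(0,0,14) [18.2, 4.3, 34.2, -0.3, 0.0, 0.3] [ 0.17  0.5   2.29  3.6   0.4  -1.8 ] 0.0
```

Call:
jog_arm([
  [[4.5, 2, 9, -0.1, 0, 0.1, 0], [8.5, 4, 17.5, -0.3, 0, 0.3, 0], [13.5, 4.5, 26, -0.3, 0, 0.3, 0], [18, 4.5, 34, -0.3, 0, 0.3, 0], [18, 4.5, 34, -0.3, 0, 0.3, 0]],
])

```text
clock: 10.25
eef_pos: [570.7, 102.8, 83.1]
ee_rot: [0.934, -0.043, 0.356, 0.016]
ft_force: [0.3, 0.5, -5.1]
grip_width: 9.0
```

```bash
python3 mv.py "St@off(0,0,14)" "St@off(0,0,7)" "St@off(0,0,3)"; python3 look.py 5; python3 - <<'E'
from h import *
f=np.load("side5.npz");a=f["pixels"][140:260,240:370,::-1];cv2.imwrite("pics/s5.png",cv2.resize(a,None,fx=6,fy=5,interpolation=cv2.INTER_CUBIC)[:600,:800])
E
```

```text
stage now [594.2 100.7  41.5] [-5.1 -0.1 -0. ] [ 0.3  0.5 -5.1] [ 0.17  0.49  2.28  3.62  0.38 -1.82]
St@off(0,0,14) [-1.7, -1.1, -1.4, 0.1, -0.1, -0.1] [ 0.17  0.5   2.29  3.6   0.4  -1.8 ] 0.0
St@off(0,0,7) [-6.4, -1.1, 3.8, 0.1, -0.1, -0.1] [ 0.17  0.52  2.29  3.57  0.42 -1.77] 0.0
St@off(0,0,3) [-9.1, -1.1, 6.8, 0.1, -0.1, -0.1] [ 0.17  0.53  2.29  3.56  0.43 -1.76] 0.0
pred [594.2 100.7  41.5]
top 859 pitch/roll deg [0.07 0.02] z0-24 -0.29 rect [ 2.  -0.1] [ 99.7 128. ] 89.6
side 592 pitch/roll deg [0.15 0.11] z0-24 -0.94 rect [11.6 -3.1] [106.4 152.1] 90.0
wrist 25396 pitch/roll deg [-0.13  0.05] z0-24 -0.16 rect [9.7 1. ] [100.3  97. ] 90.0
```

View pics/s5.png

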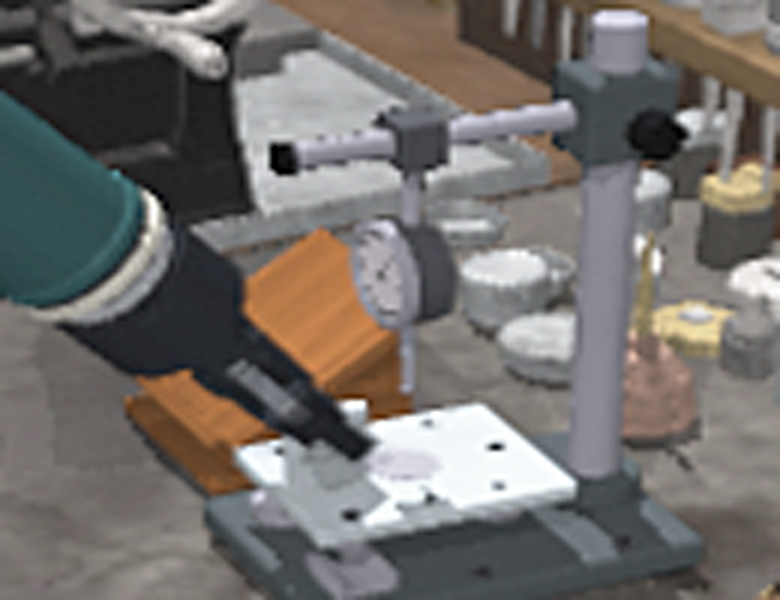

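Call:
jog_arm([
  [[-2, -0.7, -1, 0, 0, 0, 0], [-3.5, -0.7, 0.5, 0, 0, 0, 0], [-5, -0.7, 2.5, 0, 0, 0, 0], [-6.5, -0.7, 4, 0, 0, 0, 0], [-6.5, -0.7, 4, 0, 0, 0, 0]],
])

```text
clock: 10.9
eef_pos: [565.6, 104.2, 74.9]
ee_rot: [0.934, -0.042, 0.354, 0.016]
ft_force: [-0.4, -0.9, -4.7]
grip_width: 9.2
```

```bash
python3 mv.py "St@off(0,0,6)" "St@off(0,0,4)" "St@off(0,0,2)" "St@off(0,0,0)"
```

```text
stage now [589.  102.2  33.3] [-5.   0.1 -0. ] [-0.4 -0.9 -4.7] [ 0.17  0.51  2.29  3.6   0.4  -1.79]
St@off(0,0,6) [2.2, -0.1, 1.9, 0.0, 0.1, 0.0] [ 0.17  0.53  2.29  3.57  0.42 -1.77] 0.0
St@off(0,0,4) [0.9, -0.1, 3.4, 0.0, 0.1, 0.0] [ 0.17  0.53  2.29  3.57  0.43 -1.76] 0.0
St@off(0,0,2) [-0.4, -0.1, 4.9, 0.0, 0.1, 0.0] [ 0.17  0.54  2.29  3.56  0.43 -1.76] 0.0
St@off(0,0,0) [-1.7, -0.1, 6.4, 0.0, 0.1, 0.0] [ 0.17  0.54  2.3   3.55  0.44 -1.75] 0.0
```

Call:
jog_arm([
  [[1.5, 0, 1, 0, 0.1, 0, 0], [2, 0, 2.5, 0, 0.1, 0, 0], [1, 0, 3.4, 0, 0.1, 0, 0], [1, 0, 3.4, 0, 0.1, 0, 0], [1, 0, 3.4, 0, 0.1, 0, 0]],
])

```text
clock: 11.4
eef_pos: [568.5, 103.9, 73.0]
ee_rot: [0.934, -0.042, 0.355, 0.016]
ft_force: [-0.1, 0.9, -4.8]
grip_width: 9.1
```

```bash
python3 mv.py "St@off(0,0,4)" "St@off(0,0,2)" "St@off(0,0,0)" "St@off(0,0,-2)"
```

```text
stage now [592.  101.8  31.3] [-5.  0. -0.] [-0.1  0.9 -4.8] [ 0.17  0.52  2.29  3.59  0.41 -1.79]
St@off(0,0,4) [0.0, -0.1, 0.0, 0.0, 0.0, 0.0] [ 0.17  0.53  2.29  3.57  0.43 -1.76] 0.0
St@off(0,0,2) [-1.3, -0.1, 1.5, 0.0, 0.0, 0.0] [ 0.17  0.54  2.29  3.56  0.43 -1.76] 0.0
St@off(0,0,0) [-2.6, -0.1, 3.0, 0.0, 0.0, 0.0] [ 0.17  0.54  2.3   3.55  0.44 -1.75] 0.0
St@off(0,0,-2) [-4.0, -0.1, 4.5, 0.0, 0.0, 0.0] [ 0.17  0.55  2.3   3.55  0.45 -1.74] 0.0
```

Call:
jog_arm([
  [[-0.5, 0, 0.6, 0, 0, 0, 0], [-1, 0, 1.2, 0, 0, 0, 0], [-1.5, 0, 1.8, 0, 0, 0, 0], [-2, 0, 2.3, 0, 0, 0, 0], [-2, 0, 2.3, 0, 0, 0, 0]],
])

```text
clock: 11.9
eef_pos: [569.2, 103.7, 70.5]
ee_rot: [0.934, -0.043, 0.356, 0.016]
ft_force: [-0.0, -3.2, -1.9]
grip_width: 9.6
```

```bash
python3 mv.py "St@off(0,0,0)" "St@off(0,0,-1)"; python3 look.py 6
```

```text
stage now [592.8 101.6  28.8] [-5.1 -0.1 -0. ] [-0.  -3.2 -1.9] [ 0.17  0.52  2.29  3.58  0.42 -1.78]
St@off(0,0,0) [-1.5, -0.3, 0.6, 0.1, -0.1, -0.0] [ 0.17  0.54  2.3   3.55  0.44 -1.75] 0.0
St@off(0,0,-1) [-2.2, -0.3, 1.4, 0.1, -0.1, -0.0] [ 0.17  0.55  2.3   3.55  0.44 -1.75] 0.0
pred [592.8 101.6  28.8]
top 830 pitch/roll deg [ 0.12 -0.05] z0-24 -0.33 rect [ 1.9 -0.1] [100.  128.4] 89.7
side 611 pitch/roll deg [0.06 0.68] z0-24 -0.66 rect [12.4 -3.1] [109.  155.1] 88.2
wrist 29017 pitch/roll deg [-0.11  0.05] z0-24 -0.12 rect [12.9  1. ] [100.3 103.1] 89.9
```

Call:
jog_arm([
  [[0, 0.6, 0, 0, 0, 0, 0], [-0.3, 1, 0.4, 0, 0, 0, 0], [-0.6, 1, 0.7, 0, 0, 0, 0], [-0.8, 1, 0.9, 0, 0, 0, 0], [-0.8, 1, 0.9, 0, 0, 0, 0]],
])

```text
clock: 12.55
eef_pos: [569.6, 102.7, 69.6]
ee_rot: [0.933, -0.043, 0.356, 0.016]
ft_force: [0.5, -0.9, 0.2]
grip_width: 9.0
```

```bash
python3 mv.py "St@off(0,0,0)"
```

```text
stage now [593.2 100.6  28. ] [-5.  -0.2 -0. ] [ 0.5 -0.9  0.2] [ 0.17  0.53  2.29  3.57  0.42 -1.77]
St@off(0,0,0) [-1.3, -1.2, -0.3, 0.1, -0.2, -0.0] [ 0.17  0.54  2.3   3.55  0.44 -1.75] 0.0
```

Call:
jog_arm([
  [[-0.2, 0.2, 0.2, 0, 0, 0, 0], [-0.3, 0.3, 0.4, 0, 0, 0, 0], [-0.4, 0.3, 0.5, 0, 0, 0, 0], [-0.4, 0.3, 0.5, 0, 0, 0, 0]],
])

```text
clock: 12.95
eef_pos: [569.8, 102.5, 69.4]
ee_rot: [0.933, -0.042, 0.357, 0.016]
ft_force: [-0.8, 0.4, 5.5]
grip_width: 9.2
```

```bash
python3 mv.py; python3 look.py 7; python3 - <<'E'
from workcell import arm
o=arm.get_obs();print(o["wrist_torque"].round(2))
E
```

```text
stage now [593.5 100.4  27.8] [-5.  -0.2 -0. ] [-0.8  0.4  5.5] [ 0.17  0.53  2.29  3.57  0.43 -1.77]
pred [593.5 100.4  27.8]
top 849 pitch/roll deg [0.08 0.04] z0-24 -0.5 rect [ 1.7 -0.1] [ 99.9 128.7] 89.9
side 596 pitch/roll deg [0.03 0.35] z0-24 -0.73 rect [12.9 -2.1] [105.8 152.8] 89.3
wrist 28994 pitch/roll deg [-0.23  0.05] z0-24 -0.18 rect [12.9  1.2] [103.2 100.4] 0.0
[0.07 0.12 0.23]
```

Call:
jog_arm([
  [[0, 0, 0, 0, 0, 0, 0.15], [0, 0, 0, 0, 0, 0, 0.3], [0, 0, 0, 0, 0, 0, 0.5], [0, 0, 0, 0, 0, 0, 0.6], [0, 0, 0, 0, 0, 0, 0.6]],
])

```text
clock: 13.6
eef_pos: [569.7, 102.5, 69.2]
ee_rot: [0.933, -0.042, 0.356, 0.016]
ft_force: [0.0, 0.1, 0.4]
grip_width: 51.1
```

Call:
jog_arm([
  [[0, 0, -8, 0, 0, 0, 0.6], [0, 0, -20, 0, 0, 0, 0.6], [0, 0, -35, 0, 0, 0, 0.6], [0, 0, -50, 0, 0, 0, 0.6], [0, 0, -58, 0, 0, 0, 0.6]],
])

```text
clock: 14.1
eef_pos: [529.5, 106.1, 113.6]
ee_rot: [0.933, -0.042, 0.356, 0.016]
ft_force: [0.5, 0.8, -1.2]
grip_width: 51.2
```

```bash
python3 - <<'E'
from fk import *
from workcell import arm,optics
o=arm.get_obs();print(o["ft_force"].round(1),o["joint_positions"].round(2))
for c in("wrist","top","side"):
    f=optics.grab_frame(c);M=T(o)@f["T_tool_cam"] if c=="wrist" else f["cam_to_world"];P=cloud(f,M)
    np.savez(c+"8.npz",M=M,**f)
    Q=P.reshape(-1,3);Q=Q[np.isfinite(Q).all(1)];L=(Q-St[:3,3])@St[:3,:3]
    k=(abs(L[:,0])<75)&(abs(L[:,1])<60)&(abs(L[:,2]-24)<6)&~((abs(L[:,1])<10)&(L[:,0]<-15));B=L[k]
    for _ in range(6):
        A=np.c_[B[:,:2],np.ones(len(B))];s=np.linalg.lstsq(A,B[:,2],rcond=None)[0];B=B[abs(B[:,2]-A@s)<2.5]
    rc=cv2.minAreaRect(B[:,:2].astype(np.float32));print(c,len(B),np.degrees(s[:2]).round(2),(s[2]-24).round(2),np.round(rc[0],1),np.round(rc[1],1),round(rc[2],1))
    b=L[(abs(L[:,2]+3.3)<3)&(L[:,0]<130)&(L[:,0]>-80)&(abs(L[:,1])<75)];rc=cv2.minAreaRect(b[:,:2].astype(np.float32));print("  base",np.round(rc[0],1),np.round(rc[1],1),round(rc[2],1),np.median(b[:,2]).round(2))
a=np.load("wrist8.npz")["pixels"][...,::-1];cv2.imwrite("pics/w8.png",a)
a=np.load("side8.npz")["pixels"][140:260,240:370,::-1];cv2.imwrite("pics/s8.png",cv2.resize(a,None,fx=6,fy=5,interpolation=cv2.INTER_CUBIC))
E
```

```text
[ 0.5  0.8 -1.2] [ 0.2   0.38  2.34  3.74  0.35 -1.92]
wrist 22764 [-0.1   0.06] 0.02 [ 1.2 -0.3] [130.7 100.1] 0.3
  base [25.4 -0.1] [198.3 138.5] 0.4 -3.32
top 947 [ 0.03 -0.12] -0.05 [ 2.8 -1.6] [130.1  99.6] 0.2
  base [27.3 -1.4] [198.6 139.5] 0.2 -3.3
side 585 [0.1  0.37] -0.11 [ 2.7 -4.7] [130.3 103.6] 0.4
  base [27.2 -6.2] [198.7 138.1] 0.8 -3.52
```

View pics/s8.png

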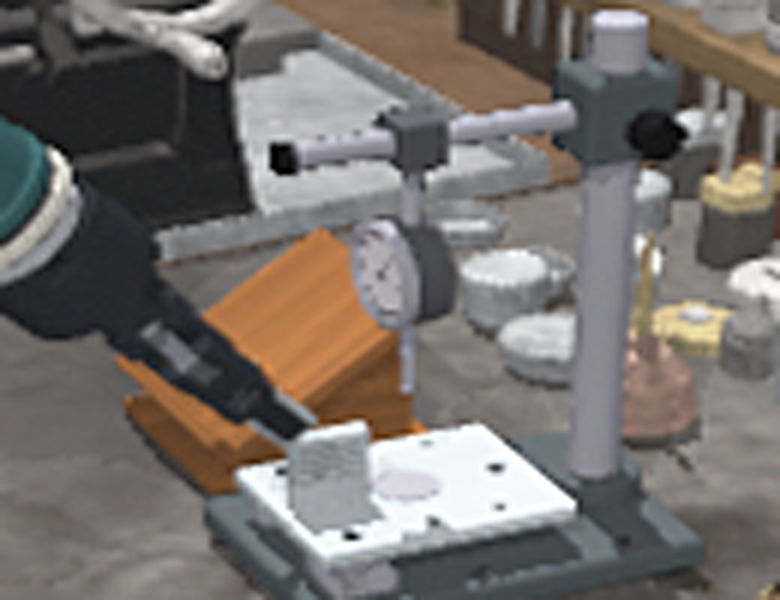

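```bash
python3 - <<'E'
from workcell import arm
o=arm.get_obs();print(o["clock"],o["joint_vel"].round(3),o["ft_force"].round(1));print(arm.sign_off())
E
```

```text
14.25 [-0.007  0.026 -0.017 -0.019  0.009  0.011] [ 0.7 -1.   1. ]
the job is handed in; nothing more can be done
None
```

The stage is back on the gauge stand with its rib to the front, released, and the job is handed in at 14.25 s on the clock. I gripped the rib with the tool leaning back 40°. Then I lifted the stage off the rest and carried it in front of and under the gauge to the right, well clear of the rest. I brought it back under the spindle and lowered it in small steps.

- **Seating:** before release, with about 10 N on the seats, the sideways forces were under 1 N. Afterwards, by the wrist and top cameras:
  - The stage was centred on the base to about 0.5–0.8 mm.
  - Its height was within 0.1 mm.
  - It was level to about 0.1°.
  - It was turned within about 0.1° of the base.
- **In-hand slip:** the stage sagged 1.5° in the grip. I measured this from depth and corrected it before the final approach.
- **Gauge:** I saw no sign of a bump. The wrist force stayed small throughout, and the gauge stands as before in the side view.
- **Camera disagreement:** the top and side cameras placed things 2–3 mm differently from the wrist camera. The side camera was up to 6 mm off in y. I therefore trusted offsets between things seen in the same picture.
- **Not checked:** the clearance from the rest was worked out from the tool pose (about 150 mm), not measured. I did not re-measure the bystanders, though the path stayed away from them.

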